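Rub down the till box's seat and hold its cover ready for the screws

TASK

Help refit the cover of the open till box in the middle of the stall: take the sprung rubbing block by its bar, rub it along the box's steel top from the one-hole end to the two-hole end, lightly but with the spring pressed all the way along, and set the block down upright on the table, clear of the box. Then pick up the three-hole cover plate and finish while still holding it, level and still about a centimetre above the box and touching nothing but the gripper, turned so that each of the box's three threaded holes shows whole through its own hole in the plate, ready for the screws. Put neither thing down from a height, and leave the other goods where they are.

Things in the scene. Friction and masses are not known exactly. Their poses are not given: they have to be found in the camera images.
- till: wooden till box, fixed, with a flat steel top 150 (x) x 90 (y) mm, 50 mm above the table, open in the middle (76 x 56 mm). Origin: centre of its underside. Three 9 mm threaded holes: one at the -x end, two at the +x end. Rub along +x with the block centred and its long side across the box, the block's centre going from 50 mm before the box's centre (sole near the box's edge) to 50 mm past it
- till_hole0 (a point): mouth of the single threaded hole at the box's -x end, at (-60, 0, 50) mm in its frame
- till_hole1 (a point): mouth of a threaded hole at (60, 30, 50) mm in the box's frame
- till_hole2 (a point): mouth of a threaded hole at (60, -30, 50) mm in the box's frame
- cover: steel cover plate lying flat, 150 (x) x 90 (y) x 4 mm, 0.15 to 0.31 kg, three 17 mm holes laid out as on the box (two at +x, one at -x). Over its centre a wooden bridge grip: a bar 16 mm wide (x), 50 mm long (y), 22 to 38 mm above the underside, on two 8 mm posts 19 mm either side of the middle. Origin: centre of the underside
- cover_hole0 (a point): underside centre of the cover's single hole, at (-60, 0, 0) mm in its frame; belongs over till_hole0
- cover_hole1 (a point): the same for the hole at (60, 30, 0) mm; belongs over till_hole1
- cover_hole2 (a point): the same for the hole at (60, -30, 0) mm; belongs over till_hole2
- block: rubbing block on the table: a flat sole 40 (x) x 95 (y) x 12 mm with a sprung bar above it, 0.24 kg, 56 mm tall. Origin: centre of the sole's underside. The bar is 16 mm wide (x), 50 mm long (y), 40 to 56 mm above the underside when free, and can be pressed down 12 mm to a stop; below the bar there is only a 13 mm thick stem in the middle
- block_grip (a point): centre of the block's bar, 48 mm above the block's underside when not pressed
- plunger (a joint): how far the block's bar is pressed down (m), 0 = free, 0.012 = on the stop; the spring is preloaded with 3 N and adds 0.6 N per mm; pressed 6 mm, the sole bears on what is below with about 8 N
- bowl: bystander: white ceramic bowl, 90 mm wide, 45 mm tall, at the far edge. Origin: centre of its underside
- bell: bystander: brass bell, 68 mm wide, 78 mm tall, at the far edge. Origin: centre of its underside
- spare: bystander: a smaller steel plate, 100 x 60 x 4 mm, with two holes and a wooden grip (26 mm tall in all), at the far edge; not the one to use. Origin: centre of its underside
- figure: bystander: blue ceramic figure, 52 mm wide, 85 mm tall, at the far edge. Origin: centre of its underside
- spoon: bystander: wooden spoon lying close to the robot. Origin: middle of its length, on its underside
- bangle: bystander: copper bangle, 68 mm wide, 14 mm tall, lying close to the robot. Origin: centre of its underside
There are look-alikes about, which are no part of the job. Of the things that look like the block, take the one that is farthest from the robot's base at the start.

How it is judged:
By the outcome, as a careful person would: the job done as asked, in the order asked, and still so for the second after the job is handed in, while the arm keeps its last pose, push and grip.
It also fails if it takes over 67 s, if anything falls off the work surface, if the arm or the gripper's body presses on something with over 40 N, if the wrist force passes 120 N, or if a joint passes its speed limit or range.

ROBOT

A 6-joint arm with a two-finger parallel gripper is mounted at the origin on the work surface. World frame = base frame: x ahead of the robot, y to its left, z up, the work surface at z = 0. Lengths are in m, angles in degrees, forces in N, time in s.
With the tool pointing down it reaches from about 0.3 to 0.75 m from the base axis. Payload 8.5 kg.
Tool frame: the origin (TCP) lies at the very end of the fingers, on their centre line; the grasp point (between the pads) lies 19 mm behind it (env.grip_depth is the z of the grasp point in the tool frame, in m); z points along the fingers, y is the direction in which the jaws open and shut (so a half turn about z gives the same grasp; the last joint's range is limited). The gripper opens to 85 mm and grips with 20 to 120 N. Pads are 22 mm wide; open, the fingers measure 114 mm over their backs; the gripper's body (76 mm by 85 mm) begins 54 mm behind the grasp point. The pads swing forward as they close: fully open they stand 13 mm farther back than shut.
Start: joints at [-80.632, 21.807, 74.336, -0, 83.858, -12.336], TCP at [0.203, -0.511, 0.231] pointing down, gripper open.
Joint ranges: [-178.18, 178.18], [-50.72, 133.34], [12.68, 142.11], [-81.47, 261.47], [9.98, 163.14], [-165.26, 165.26]. Speed limits (degrees/s): [136.94, 136.94, 180, 180, 180, 180].

INTERFACE

Orientations are given as a 3x3 rotation matrix whose columns are the frame's x, y, z axes.
In Python, from rig import env gives the robot as it stands.
- The arm moves only by the tool apply_moves, never from a script. Its argument "plan" is a list of rows, each an object of numbers: "tx", "ty", "tz": the shift along the world's x, y, z in mm; "rx", "ry", "rz": the turn, a rotation vector about the world's x, y, z in rad; "jaw": the opening, from -1 (shut) to 1 (fully open). A call has 1 to 12 rows; each row is the pose to reach, as a shift and turn from the pose measured when the call began; what a row does not reach only later rows make up. A row lasts 1/10 s, in which the tool goes at most 50 mm and 8.59 degrees, less where a joint would pass 70% of its speed; a pose out of reach is approached as far as the arm can. A call with a gripper value outside its range is refused whole. The fingers move at their own pace and stop on an object; "grip_force" is the grip in N (left out, the last holds). Time passes only in rows, so rows that repeat a pose let the fingers close. It gives the time, the measured TCP pose, the force and the opening at its end, in the units of the state.
- env.observe(): the state, without advancing time (a new reading comes with each control period).
- env.get_image(name): name is "scene" or "top"; returns a dict with "image" (420x560x3 uint8, red, green, blue), "intrinsics" (3x3 intrinsics, pixels), "world_from_camera" (4x4, takes a point from camera to world coordinates). Camera axes: x right, y up, looking along -z (the intrinsics and any distortion apply to the point x, -y, -z); pixel columns grow to the right and rows downward; lengths in m; the calibration is good to about 2 mm. A picture is of the moment at which its call begins. There is no depth.
- env.close_job(): hands the job in, once; it reports no verdict.
The state is a dict: "time_s": time; "q": joint angles; "qvel": joint speeds; "joint_efforts": joint torques, N m; "position": TCP position; "tool_rot": TCP orientation; "ft_force": force on the tool from outside, world axes, zero at the start; "wrist_torque": the same for the moment, N m; "grip_width": finger opening in m.
Only numpy, scipy, OpenCV 4.12 (cv2) and the standard library are available. Lean on these libraries where they do the work, as an engineer would, in place of code of your own. Each camera call takes 0.05 s, during which the arm holds its last target.

## Working session

There is one attempt and no reset: what is moved stays moved. The work goes in short steps, Python scripts to look and compute and a tool call to move; the robot and the scene stay as the last step left them, time stands still between calls to the robot, and variables do not carry over. Pictures are saved under pics/ and viewed, and the job is handed in when it is done.

Besides the shell and the picture viewer there is one more tool, called after "Emit:" as name([rows], argument=value, ...), one row to a line, values as JSON. apply_moves: Moves the arm, as the interface text tells. Its arguments: {"type":"object","properties":{"plan":{"type":"array","items":{"type":"object","properties":{"tx":{"type":"number"},"ty":{"type":"number"},"tz":{"type":"number"},"rx":{"type":"number"},"ry":{"type":"number"},"rz":{"type":"number"},"jaw":{"type":"number"}}}},"grip_force":{"type":"number"}},"required":["plan"]}

```bash
ls; mkdir -p pics; python3 - <<'E'
from rig import env
import cv2,json,numpy as np
print(env.observe(), env.grip_depth)
for n in("scene","top"):
    d=env.get_image(n); cv2.imwrite(f"pics/{n}0.png",d["image"][:,:,::-1])
    print(n,d["intrinsics"],d["world_from_camera"],[k for k in d])
    np.savez(f"pics/{n}0.npz",img=d["image"],K=d["intrinsics"],T=d["world_from_camera"])
E
```

```text
pics
{'time_s': 0.0, 'q': array([-8.06325431e+01,  2.18424238e+01,  7.43860460e+01,  1.43964978e-03,
        8.38583480e+01, -1.23367578e+01]), 'qvel': array([ 0.01014361,  0.0214259 , -0.01437307,  0.00044864, -0.08009089,
        0.01895602]), 'joint_efforts': array([ 2.30955615e-03, -4.48455906e+01, -2.31281716e+01, -8.08249433e-05,
        4.66102618e-03,  6.62451299e-06]), 'position': array([ 0.20334378, -0.5107082 ,  0.23069074]), 'tool_rot': array([[ 9.29106410e-01,  3.69812425e-01, -2.21982220e-04],
       [ 3.69812327e-01, -9.29105266e-01,  1.49911579e-03],
       [ 3.48146796e-04, -1.47492985e-03, -9.99998852e-01]]), 'ft_force': array([ 0.14975833, -0.48163946,  0.31086429]), 'wrist_torque': array([0.01592074, 0.01909417, 0.03185814]), 'grip_width': 0.08500844439305924} -0.0187
scene [[420.49476551   0.         274.57927615]
 [  0.         420.49476551 209.98067542]
 [  0.           0.           1.        ]] [[-0.83244295 -0.34905407  0.43034868  1.01387912]
 [ 0.55408145 -0.51636987  0.65295935  0.73070894]
 [-0.00569903  0.78199963  0.62325284  0.78093848]
 [ 0.          0.          0.          1.        ]] ['image', 'intrinsics', 'world_from_camera']
top [[420.06919118   0.         276.46688914]
 [  0.         420.06919118 208.69739466]
 [  0.           0.           1.        ]] [[-0.0034779   0.99512549 -0.09855536  0.39736033]
 [-0.99987545 -0.00497778 -0.0149768  -0.0221162 ]
 [-0.01539438  0.09849099  0.99501886  1.06890183]
 [ 0.          0.          0.          1.        ]] ['image', 'intrinsics', 'world_from_camera']
```

View pics/scene0.png

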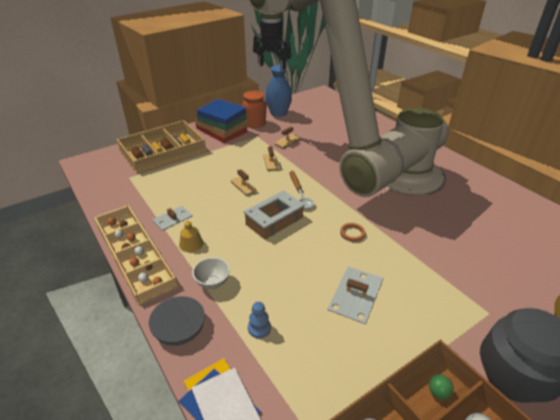

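View pics/top0.png

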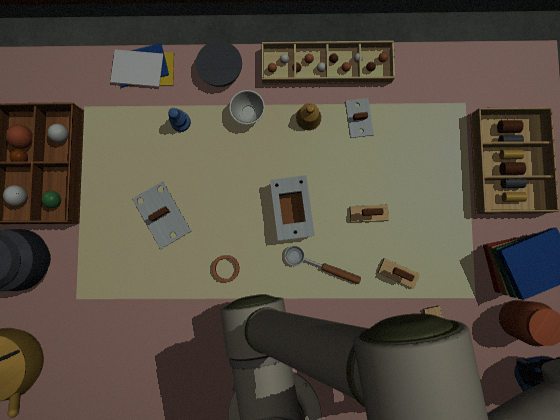

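The scene picture shows three block-like things at scene px (243,183), (271,160) and (288,137), which are top px (370,213), (398,273) and (431,312, half hidden by the arm). The till is at top (292,208) and the cover at top (161,214). Next I'll enlarge and measure.

```bash
cat > h.py <<'E'
import numpy as np,cv2
def load(n):
    d=np.load(f"pics/{n}.npz"); return d["img"],d["K"],d["T"]
def ray(K,T,u,v):
    d=np.array([(u-K[0,2])/K[0,0],-(v-K[1,2])/K[1,1],-1.]); return T[:3,3],T[:3,:3]@d
def onz(K,T,u,v,z):
    o,d=ray(K,T,u,v); return o+d*(z-o[2])/d[2]
def proj(K,T,p):
    p=np.atleast_2d(p); c=(p-T[:3,3])@T[:3,:3]; return np.c_[K[0,0]*c[:,0]/-c[:,2]+K[0,2], K[1,1]*-c[:,1]/-c[:,2]+K[1,2]]
def tri(a,ua,b,ub):
    o1,d1=ray(*a,*ua);o2,d2=ray(*b,*ub)
    A=np.c_[d1,-d2]; s=np.linalg.lstsq(A,o2-o1,rcond=None)[0]
    p,q=o1+d1*s[0],o2+d2*s[1]; return (p+q)/2,np.linalg.norm(p-q)
def crop(n,x0,y0,w,h,s,out):
    im=load(n)[0][y0:y0+h,x0:x0+w,::-1]; cv2.imwrite(out,cv2.resize(im,None,fx=s,fy=s,interpolation=cv2.INTER_CUBIC))
def snap(tag):
    from rig import env
    for n in("scene","top"):
        d=env.get_image(n); np.savez(f"pics/{n}{tag}.npz",img=d["image"],K=d["intrinsics"],T=d["world_from_camera"])
    return env.observe()
E
python3 - <<'E'
from h import *
_,K,T=load("top0")
_,K2,T2=load("scene0")
for a,b in(((370,213),(243,183)),((398,273),(271,160)),((431,312),(288,137))):
    p=onz(K,T,*a,.03);q=onz(K2,T2,*b,.03);print(p.round(3),np.hypot(*p[:2]).round(3),q.round(3),np.hypot(*q[:2]).round(3))
crop("top0",260,160,180,170,4.4,"pics/tc.png")
crop("scene0",220,120,130,120,5,"pics/sc.png")
crop("top0",120,170,90,90,6.6,"pics/tcov.png")
crop("scene0",310,250,100,90,6.6,"pics/scov.png")
E
```

```text
[ 0.488 -0.238  0.03 ] 0.543 [ 0.502 -0.224  0.03 ] 0.55
[ 0.341 -0.302  0.03 ] 0.456 [ 0.356 -0.288  0.03 ] 0.457
[ 0.248 -0.379  0.03 ] 0.452 [ 0.217 -0.385  0.03 ] 0.442
```

View pics/tc.png

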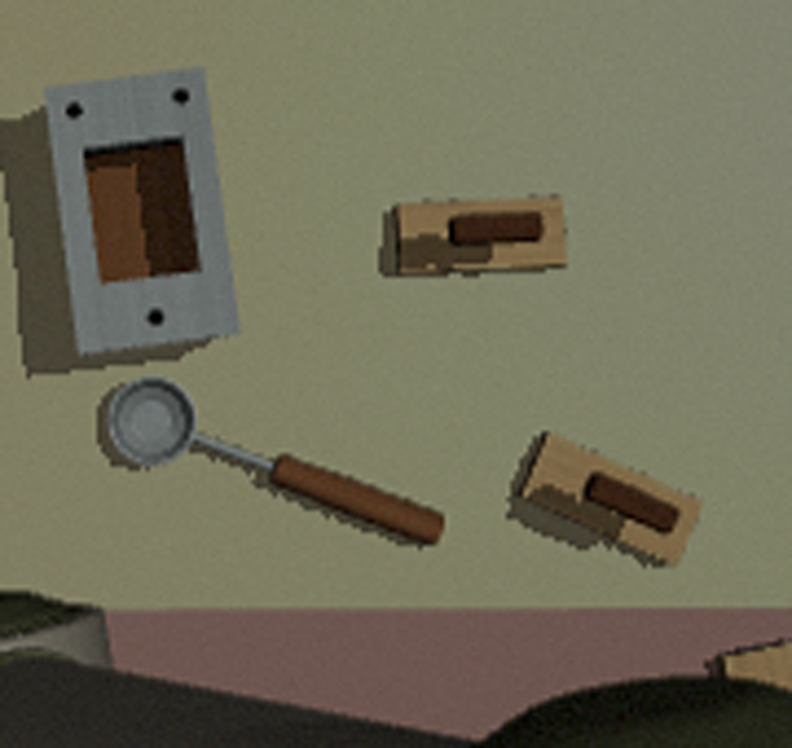

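View pics/sc.png

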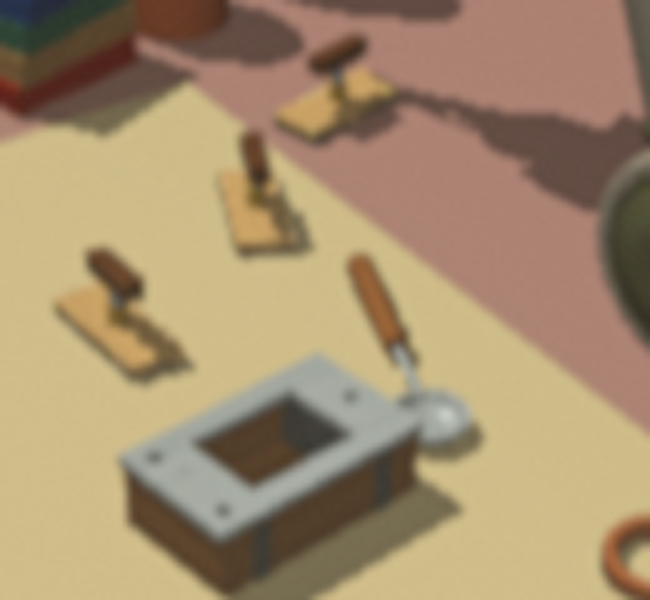

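View pics/tcov.png

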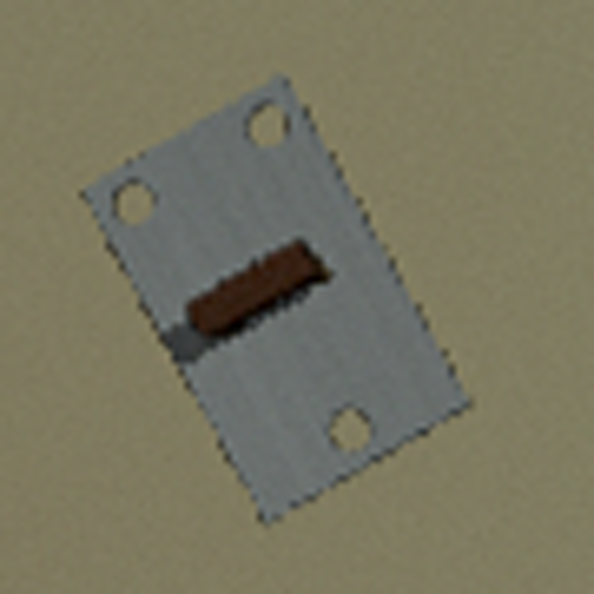

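View pics/scov.png

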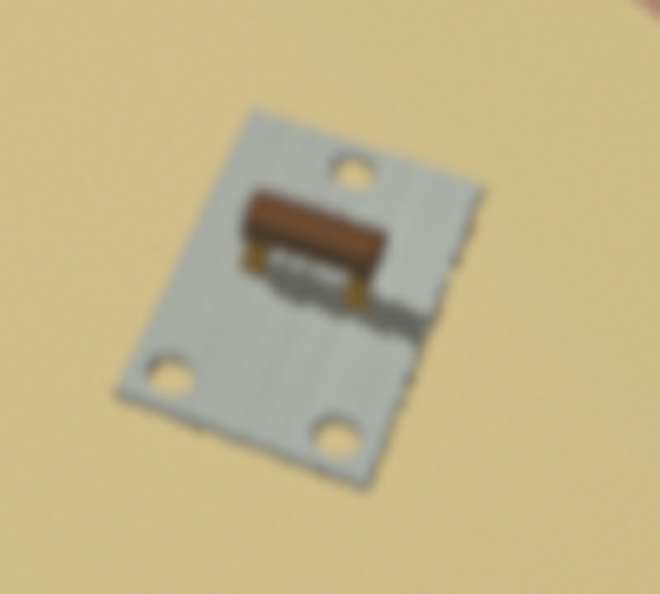

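The crops show three identical blocks. The one at top px (370,213) / scene px (243,183) is 0.54 m from the base and the others are about 0.45 m, so that's the one to take. The till's and cover's two-hole ends both face up in the top image. Next I'll fit the poses.

```bash
cat > fit.py <<'E'
from h import *
from scipy.optimize import least_squares
_,K,T=load("top0"); _,K2,T2=load("scene0")
def px(l,s,x0,y0): return (np.array(l,float)+.5)/s-.5+[x0,y0]
def R(a): return np.array([[np.cos(a),-np.sin(a),0],[np.sin(a),np.cos(a),0],[0,0,1]])
def fit(name,views,x0):
    def res(p):
        r=[]
        for k,t,m,uv in views:
            P=np.array(m)*1e-3@R(p[2]).T+[p[0],p[1],p[3]]
            r.append((proj(k,t,P)-uv).ravel())
        return np.concatenate(r)
    s=least_squares(res,x0); p=s.x
    print(name,"xy",p[:2].round(4),"yaw",np.degrees(p[2]).round(2),"z",p[3].round(4),"rms",np.sqrt(np.mean(s.fun**2)).round(2))
    return p
tc=(4.4,260,160); sc=(5,220,120)
cor=lambda x,y,z:[(x,y,z),(x,-y,z),(-x,-y,z),(-x,y,z)]
till_t=px([(44,89),(205,68),(240,333),(79,354),(74,110),(181,96),(155,317)],*tc)
till_s=px([(220,540),(122,460),(318,355),(423,426),(222,511),(154,457),(350,397)],*sc)
mt=cor(75,45,50)+[(60,30,50),(60,-30,50),(-60,0,50)]
cov_t=px([(82,191),(285,77),(470,403),(267,522),(134,202),(268,125),(351,430)],6.6,120,170)
cov_s=px([(368,488),(117,395),(254,110),(484,185),(337,438),(170,375),(354,170)],6.6,310,250)
mc=cor(75,45,4)+[(60,30,2),(60,-30,2),(-60,0,2)]
V=lambda m,a,b:[(K,T,m,a),(K2,T2,m,b)]
if __name__=="__main__":
  for n,m,a,b,x0 in(("till",mt,till_t,till_s,[.5,0,0,0]),("cover",mc,cov_t,cov_s,[.5,.3,.3,0])):
    fit(n,V(m,a,b),x0)
    for nn,v in zip(("top","scene"),V(m,a,b)):
        # z fixed per view
        def res(p): return (proj(v[0],v[1],np.array(m)*1e-3@R(p[2]).T+[p[0],p[1],0])-v[3]).ravel()
        s=least_squares(res,x0[:3]); print("  ",nn,s.x[:2].round(4),np.degrees(s.x[2]).round(2),np.sqrt(np.mean(s.fun**2)).round(2))
  # block: top view sole corners & bar; scene bar centre
  bt=px([(397,206),(563,196),(567,266),(398,270)],*tc)
  for z in(.012,):
    c=np.array([onz(K,T,*u,z) for u in bt]); print("block sole",c.mean(0),np.degrees(np.arctan2(*(c[0]-c[1]+c[3]-c[2])[:2])),c.round(3).tolist())
  bb=px([(450,215),(540,212),(543,241),(452,245)],*tc)
  c=np.array([onz(K,T,*u,.056) for u in bb]); print("bar",c.mean(0),c.round(3).tolist())
  print("bar tri",tri((K,T),px((496,228),*tc),(K2,T2),px((115,270),*sc)))
  print("cov bar tri",tri((K,T),px((254,284),6.6,120,170),(K2,T2),px((316,219),6.6,310,250)))
E
python3 fit.py
```

```text
till xy [ 0.5027 -0.045 ] yaw 7.02 z -0.0019 rms 0.48
   top [ 0.5016 -0.0442] 7.07 0.17
   scene [ 0.5051 -0.0441] 7.02 0.4
cover xy [0.4904 0.2876] yaw 30.26 z -0.0001 rms 0.46
   top [0.4895 0.2884] 30.28 0.23
   scene [0.4914 0.287 ] 30.31 0.36
block sole [ 0.49025874 -0.23909785  0.012     ] -2.1343400544096776 [[0.507, -0.191, 0.012], [0.512, -0.286, 0.012], [0.472, -0.287, 0.012], [0.47, -0.191, 0.012]]
bar [ 0.48976629 -0.23836738  0.056     ] [[0.497, -0.213, 0.056], [0.499, -0.263, 0.056], [0.483, -0.264, 0.056], [0.481, -0.214, 0.056]]
bar tri (array([ 0.49130128, -0.23991524,  0.05175483]), np.float64(0.0024958318062840434))
cov bar tri (array([0.4913886 , 0.28640251, 0.03785657]), np.float64(0.00043923637186656344))
```

Emit:
apply_moves([
  {"tx": 15, "ty": 14, "tz": -5, "rz": 0.06},
  {"tx": 43, "ty": 41, "tz": -12, "rz": 0.18},
  {"tx": 72, "ty": 68, "tz": -20, "rz": 0.3},
  {"tx": 101, "ty": 95, "tz": -30, "rz": 0.43},
  {"tx": 130, "ty": 122, "tz": -40, "rz": 0.55},
  {"tx": 159, "ty": 149, "tz": -50, "rz": 0.68},
  {"tx": 188, "ty": 176, "tz": -60, "rz": 0.8},
  {"tx": 216, "ty": 204, "tz": -70, "rz": 0.92},
  {"tx": 245, "ty": 231, "tz": -80, "rz": 1.04},
  {"tx": 270, "ty": 256, "tz": -90, "rz": 1.15},
  {"tx": 287, "ty": 272, "tz": -100, "rz": 1.229},
  {"tx": 287, "ty": 272, "tz": -100, "rz": 1.229},
], grip_force=60)

```text
validation failed for argument at $.pl...
```

```bash
python3 - <<'E'
from h import *
o=snap("1"); print(o["position"],o["tool_rot"].round(4).tolist(),o["ft_force"],o["time_s"],np.degrees(np.arctan2(o["tool_rot"][1,1],o["tool_rot"][0,1])))
for n in("scene","top"):
    _,K,T=load(n+"1"); print(n,proj(K,T,o["position"]))
crop("top1",300,150,130,120,5,"pics/t1.png")
crop("scene1",190,120,130,120,5,"pics/s1.png")
E
```

```text
[ 0.20333863 -0.51083035  0.23094716] [[0.9291, 0.3698, -0.0002], [0.3698, -0.9291, 0.0009], [0.0002, -0.0009, -1.0]] [-0.10637595  0.37386329 -0.08628223] 0.2 -68.2971943721948
scene [[271.76601516  71.72887062]]
top [[537.78256134 350.83348829]]
```

View pics/t1.png

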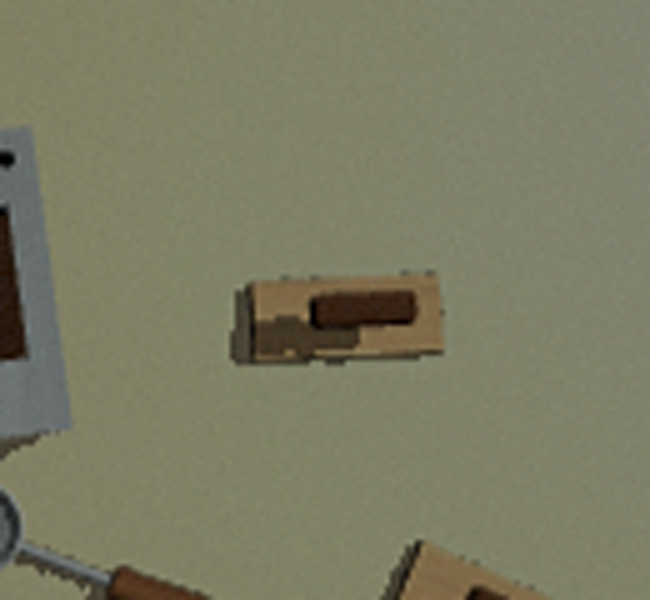

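View pics/s1.png

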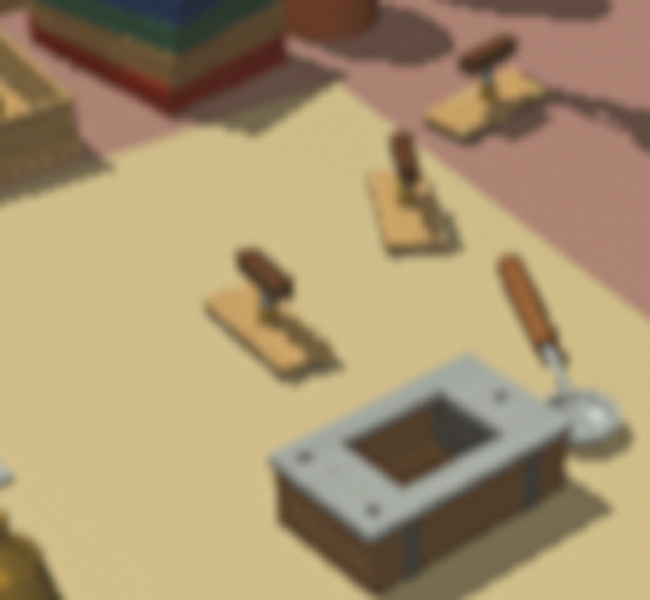

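The call was refused and the arm didn't move: both pictures are unchanged, with the block still at crop (345,315) / (250,310). I'll try a single row with all the keys.

Emit:
apply_moves([
  {"tx": 15, "ty": 14, "tz": -5, "rx": 0, "ry": 0, "rz": 0.06, "jaw": 1},
], grip_force=60)

```text
time_s: 0.3
position: [0.2175, -0.4979, 0.226]
tool_rot: [[0.906, 0.424, -0.0], [0.424, -0.906, -0.0], [-0.0, 0.0, -1.0]]
ft_force: [0.4, 0.4, -0.0]
grip_width: 0.0857
```

Emit:
apply_moves([
  {"tx": 27, "ty": 26, "tz": -10, "rx": 0, "ry": 0, "rz": 0.115, "jaw": 1},
  {"tx": 55, "ty": 52, "tz": -20, "rx": 0, "ry": 0, "rz": 0.235, "jaw": 1},
  {"tx": 83, "ty": 78, "tz": -30, "rx": 0, "ry": 0, "rz": 0.355, "jaw": 1},
  {"tx": 111, "ty": 105, "tz": -40, "rx": 0, "ry": 0, "rz": 0.475, "jaw": 1},
  {"tx": 139, "ty": 132, "tz": -50, "rx": 0, "ry": 0, "rz": 0.595, "jaw": 1},
  {"tx": 167, "ty": 158, "tz": -60, "rx": 0, "ry": 0, "rz": 0.715, "jaw": 1},
  {"tx": 195, "ty": 185, "tz": -70, "rx": 0, "ry": 0, "rz": 0.835, "jaw": 1},
  {"tx": 223, "ty": 212, "tz": -80, "rx": 0, "ry": 0, "rz": 0.955, "jaw": 1},
  {"tx": 250, "ty": 237, "tz": -88, "rx": 0, "ry": 0, "rz": 1.07, "jaw": 1},
  {"tx": 273, "ty": 259, "tz": -96, "rx": 0, "ry": 0, "rz": 1.17, "jaw": 1},
  {"tx": 273, "ty": 259, "tz": -96, "rx": 0, "ry": 0, "rz": 1.17, "jaw": 1},
], grip_force=60)

```text
time_s: 1.4
position: [0.492, -0.2361, 0.1287]
tool_rot: [[-0.043, 0.999, -0.001], [0.999, 0.043, 0.001], [0.001, -0.001, -1.0]]
ft_force: [-0.0, 0.1, 0.2]
grip_width: 0.0855
```

```bash
python3 - <<'E'
from h import *
o=snap("2"); print(o["position"],o["tool_rot"].round(4).tolist(),o["ft_force"],o["time_s"],np.degrees(np.arctan2(o["tool_rot"][1,1],o["tool_rot"][0,1])))
for n in("scene","top"):
    _,K,T=load(n+"2"); print(n,proj(K,T,o["position"]))
crop("top2",300,150,130,120,5,"pics/t2.png")
crop("scene2",190,120,130,120,5,"pics/s2.png")
E
```

```text
[ 0.49051891 -0.23860073  0.12969936] [[-0.0369, 0.9993, -0.0006], [0.9993, 0.0369, -0.0002], [-0.0002, -0.0006, -1.0]] [0.22329669 0.01906585 0.46500712] 1.5 2.1149161661893014
scene [[242.07910763 152.11942795]]
top [[379.46358253 208.12606817]]
```

View pics/t2.png

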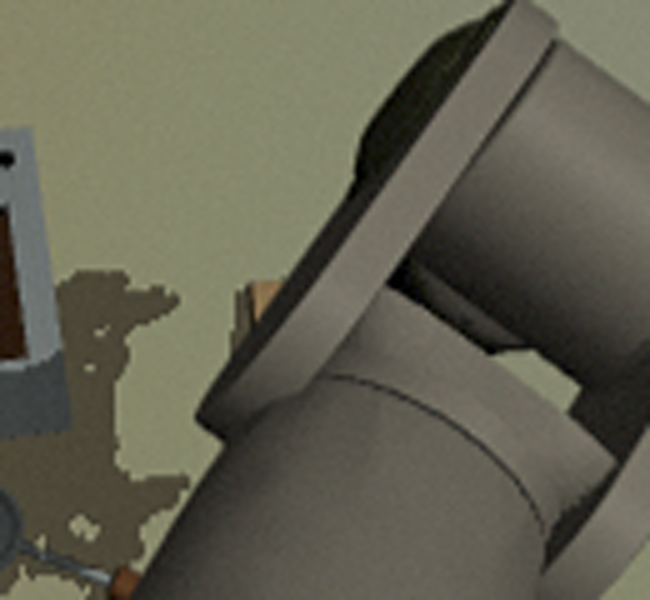

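View pics/s2.png

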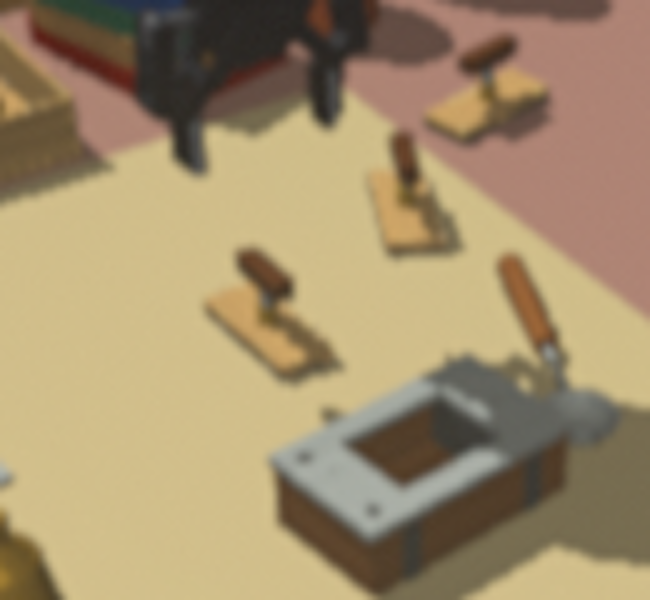

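The top view is blocked by the wrist. In the scene view the open tips' midpoint is at about px (242,149), which agrees with the projected TCP. Going down.

Emit:
apply_moves([
  {"tx": 0, "ty": 0, "tz": -20, "rx": 0, "ry": 0, "rz": 0, "jaw": 1},
  {"tx": 0, "ty": 0, "tz": -45, "rx": 0, "ry": 0, "rz": 0, "jaw": 1},
  {"tx": 0, "ty": 0, "tz": -68, "rx": 0, "ry": 0, "rz": 0, "jaw": 1},
  {"tx": 0, "ty": 0, "tz": -85, "rx": 0, "ry": 0, "rz": 0, "jaw": 0.6},
  {"tx": 0, "ty": 0, "tz": -95, "rx": 0, "ry": 0, "rz": 0, "jaw": 0.3},
  {"tx": 0, "ty": 0, "tz": -99, "rx": 0, "ry": 0, "rz": 0, "jaw": 0},
  {"tx": 0, "ty": 0, "tz": -99, "rx": 0, "ry": 0, "rz": 0, "jaw": -0.2},
  {"tx": 0, "ty": 0, "tz": -99, "rx": 0, "ry": 0, "rz": 0, "jaw": -0.2},
], grip_force=60)

```text
time_s: 2.3
position: [0.4908, -0.2391, 0.0315]
tool_rot: [[-0.036, 0.999, 0.001], [0.999, 0.036, -0.001], [-0.001, 0.001, -1.0]]
ft_force: [0.3, 0.7, -0.5]
grip_width: 0.0338
```

```bash
python3 - <<'E'
from h import *
o=snap("3"); print(o["position"],o["ft_force"],o["time_s"],o["grip_width"])
crop("scene3",200,130,100,90,7,"pics/s3.png")
E
```

```text
[ 0.49080747 -0.2388921   0.03147614] [-0.65224255  0.00591337  0.62071214] 2.4 0.03425443143447694
```

View pics/s3.png

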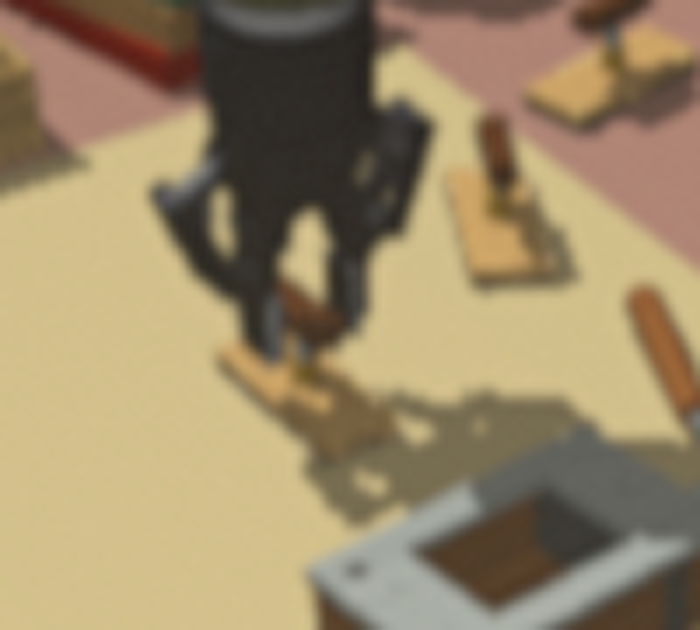

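The picture shows the fingers at crop (265,330) and (345,290) on either side of the bar at (312,310). Closing.

Emit:
apply_moves([
  {"tx": 0, "ty": 0, "tz": 0, "rx": 0, "ry": 0, "rz": 0, "jaw": -0.5},
  {"tx": 0, "ty": 0, "tz": 0, "rx": 0, "ry": 0, "rz": 0, "jaw": -1},
  {"tx": 0, "ty": 0, "tz": 0, "rx": 0, "ry": 0, "rz": 0, "jaw": -1},
  {"tx": 0, "ty": 0, "tz": 0, "rx": 0, "ry": 0, "rz": 0, "jaw": -1},
], grip_force=60)

```text
time_s: 2.8
position: [0.4912, -0.2391, 0.0318]
tool_rot: [[-0.037, 0.999, 0.002], [0.999, 0.037, -0.002], [-0.002, 0.002, -1.0]]
ft_force: [1.4, 0.4, 2.9]
grip_width: 0.0149
```

Emit:
apply_moves([
  {"tx": 0, "ty": 0, "tz": 2, "rx": 0, "ry": 0, "rz": 0, "jaw": -1},
  {"tx": 0, "ty": 0, "tz": 15, "rx": 0, "ry": 0, "rz": 0, "jaw": -1},
  {"tx": 0, "ty": 0, "tz": 40, "rx": 0, "ry": 0, "rz": 0, "jaw": -1},
  {"tx": 0, "ty": 0, "tz": 70, "rx": 0, "ry": 0, "rz": 0, "jaw": -1},
  {"tx": 0, "ty": 0, "tz": 90, "rx": 0, "ry": 0, "rz": 0, "jaw": -1},
  {"tx": 0, "ty": 0, "tz": 95, "rx": 0, "ry": 0, "rz": 0, "jaw": -1},
  {"tx": 0, "ty": 0, "tz": 95, "rx": 0, "ry": 0, "rz": 0, "jaw": -1},
])

```text
time_s: 3.5
position: [0.491, -0.239, 0.1266]
tool_rot: [[-0.037, 0.999, 0.001], [0.999, 0.037, -0.002], [-0.002, 0.001, -1.0]]
ft_force: [-0.5, 0.0, -2.7]
grip_width: 0.0149
```

```bash
python3 - <<'E'
from h import *
o=snap("4"); print(o["position"],o["tool_rot"].round(4).tolist(),o["ft_force"],o["time_s"],o["grip_width"])
crop("scene4",200,100,100,90,7,"pics/s4.png")
E
```

```text
[ 0.49060558 -0.23866054  0.12546739] [[-0.0368, 0.9993, -0.0005], [0.9993, 0.0368, -0.0003], [-0.0002, -0.0005, -1.0]] [-0.05603971  0.31849334 -2.67473695] 3.6 0.015104243274491018
```

View pics/s4.png

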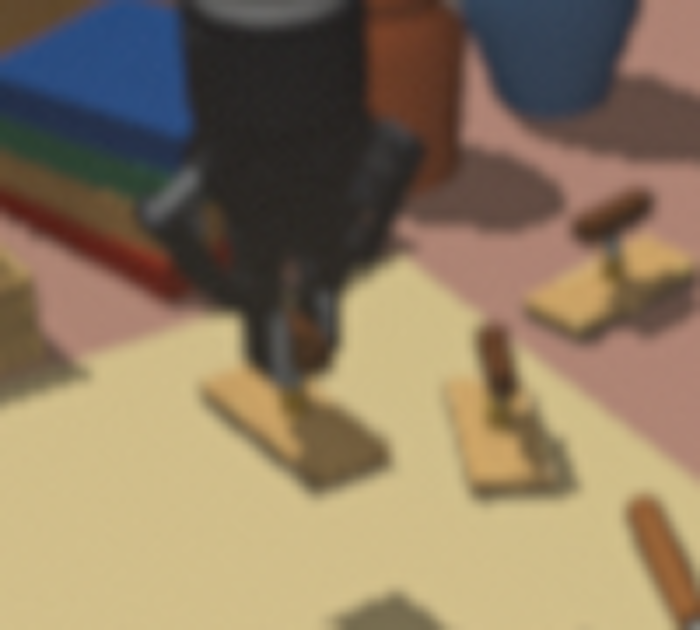

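The block is held level (about 2.7 N). I'll check the camera bias against the TCP, using the sole corners in this view.

```bash
python3 - <<'E'
from h import *
from fit import px,R
from scipy.optimize import least_squares
_,K,T=load("scene4")
uv=px([(203,383),(318,484),(388,452)],7,200,100)  # sole top corners? approx upper edge
P=np.array([0.4906,-0.2387,0.1255-.0315]); a=np.radians(2.11)
m=np.array([(20,-47.5,12),(20,47.5,12),(-20,47.5,12),(-20,-47.5,12)])*1e-3@R(a).T+P
print(((proj(K,T,m)-[200,100]+.5)*7-.5).round(0))
ml=m-[0,0,.012]; print(((proj(K,T,ml)-[200,100]+.5)*7-.5).round(0))
E
```

```text
[[204. 383.]
 [320. 478.]
 [399. 448.]
 [281. 356.]]
[[206. 407.]
 [322. 502.]
 [400. 472.]
 [283. 379.]]
```

```bash
cat > ov.py <<'E'
from h import *
from fit import R
def ov(n,boxes,x0,y0,w,h,s,out):
    im,K,T=load(n); c=cv2.resize(np.ascontiguousarray(im[y0:y0+h,x0:x0+w,::-1]),None,fx=s,fy=s,interpolation=cv2.INTER_CUBIC)
    for P,yaw,L,col in boxes:
        for poly in L:
            q=proj(K,T,np.array(poly)*1e-3@R(np.radians(yaw)).T+P)
            cv2.polylines(c,[(((q-[x0,y0]+.5)*s-.5)*16).round().astype(int)],True,col,1,cv2.LINE_AA,4)
    cv2.imwrite(out,c)
rect=lambda x,y,z:[(x,y,z),(x,-y,z),(-x,-y,z),(-x,y,z)]
circ=lambda cx,cy,r,z:[(cx+r*np.cos(t),cy+r*np.sin(t),z) for t in np.linspace(0,6.28,24)]
BLOCK=[rect(20,47.5,0),rect(20,47.5,12),rect(8,25,56)]
H=[(-60,0),(60,30),(60,-30)]
TILL=[rect(75,45,50),rect(38,28,50)]+[circ(*h,4.5,50) for h in H]
COVER=[rect(75,45,0),rect(75,45,4),rect(8,25,38)]+[circ(*h,8.5,4) for h in H]
E
python3 - <<'E'
from ov import *
ov("scene4",[([.4906,-.2387,.094],2.11,BLOCK,(0,0,255)),([.503,-.0447,0],7.02,TILL,(255,0,0))],200,100,130,120,6,"pics/ov4.png")
ov("top0",[([.4908,-.239,0],2.11,BLOCK,(0,0,255)),([.503,-.0447,0],7.02,TILL,(255,0,0))],260,160,150,100,5,"pics/ov4t.png")
E
```

```text
(no output)
```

View pics/ov4.png

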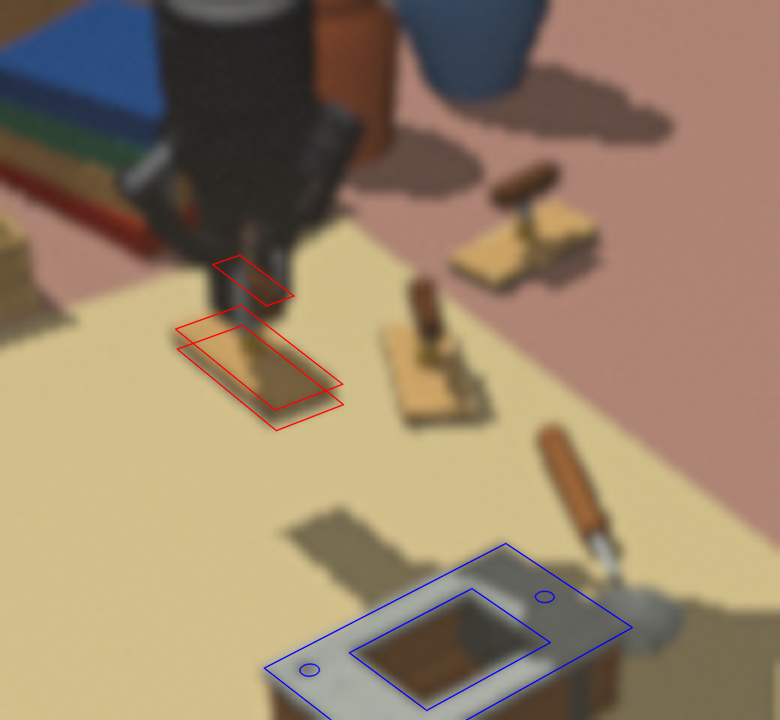

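View pics/ov4t.png

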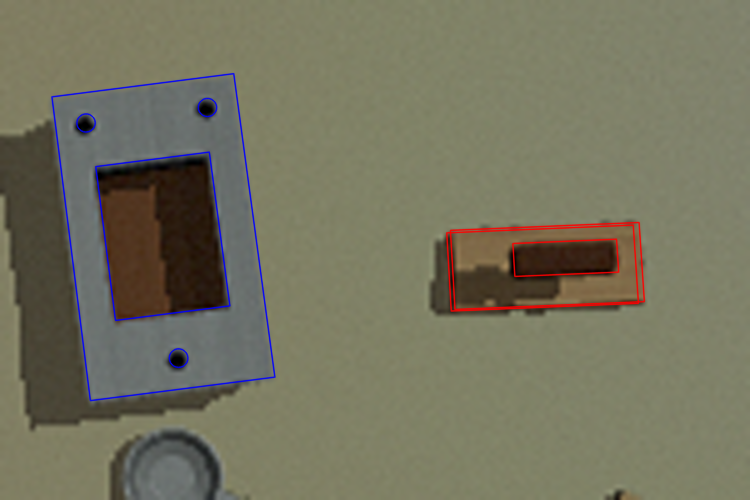

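Emit:
apply_moves([
  {"tx": -3, "ty": 15, "tz": 0, "rx": 0, "ry": 0, "rz": 0.01, "jaw": -1},
  {"tx": -9, "ty": 45, "tz": 0, "rx": 0, "ry": 0, "rz": 0.02, "jaw": -1},
  {"tx": -16, "ty": 80, "tz": 0, "rx": 0, "ry": 0, "rz": 0.04, "jaw": -1},
  {"tx": -23, "ty": 115, "tz": 0, "rx": 0, "ry": 0, "rz": 0.055, "jaw": -1},
  {"tx": -30, "ty": 150, "tz": -10, "rx": 0, "ry": 0, "rz": 0.07, "jaw": -1},
  {"tx": -35, "ty": 175, "tz": -20, "rx": 0, "ry": 0, "rz": 0.08, "jaw": -1},
  {"tx": -38, "ty": 188, "tz": -30, "rx": 0, "ry": 0, "rz": 0.086, "jaw": -1},
  {"tx": -38, "ty": 188, "tz": -36, "rx": 0, "ry": 0, "rz": 0.086, "jaw": -1},
  {"tx": -38, "ty": 188, "tz": -36, "rx": 0, "ry": 0, "rz": 0.086, "jaw": -1},
])

```text
time_s: 4.5
position: [0.452, -0.0503, 0.0885]
tool_rot: [[-0.123, 0.992, -0.003], [0.992, 0.123, 0.0], [0.001, -0.003, -1.0]]
ft_force: [-1.1, 0.6, -2.6]
grip_width: 0.0153
```

```bash
python3 - <<'E'
from ov import *
o=snap("5"); print(o["position"],o["tool_rot"].round(4).tolist(),o["ft_force"],o["time_s"],o["grip_width"],np.degrees(np.arctan2(o["tool_rot"][1,1],o["tool_rot"][0,1])))
p=o["position"]-[0,0,.0315]
B=[(p,7.02,BLOCK,(0,0,255)),([.503,-.0447,0],7.02,TILL,(255,0,0))]
ov("scene5",B,230,140,110,110,6.5,"pics/ov5.png")
ov("top5",B,260,160,100,100,6.5,"pics/ov5t.png")
E
```

```text
[ 0.45277063 -0.05118163  0.08940828] [[-0.1219, 0.9925, -0.0006], [0.9925, 0.1219, -0.0004], [-0.0003, -0.0006, -1.0]] [ 0.2829005  -0.48492855 -1.34089443] 4.6 0.01459680039452742 7.003293480781277
```

View pics/ov5.png

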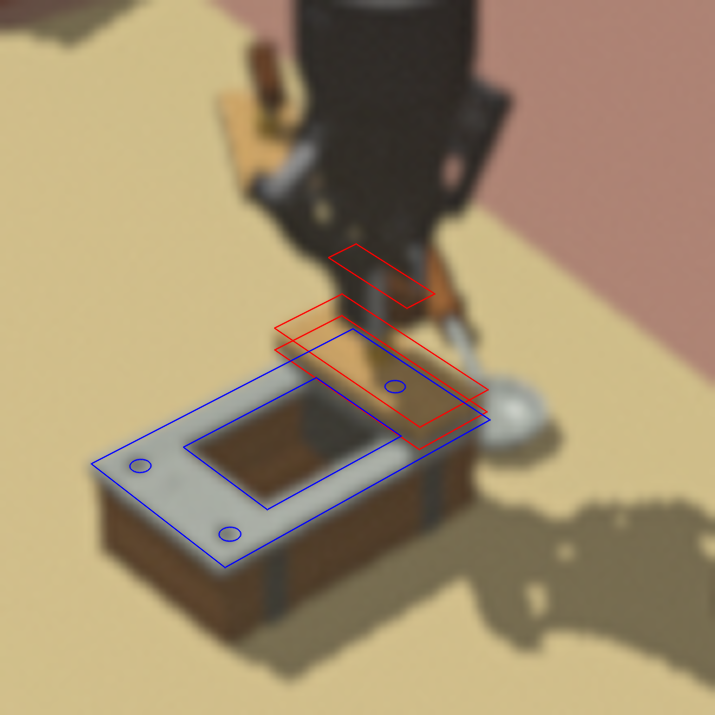

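View pics/ov5t.png

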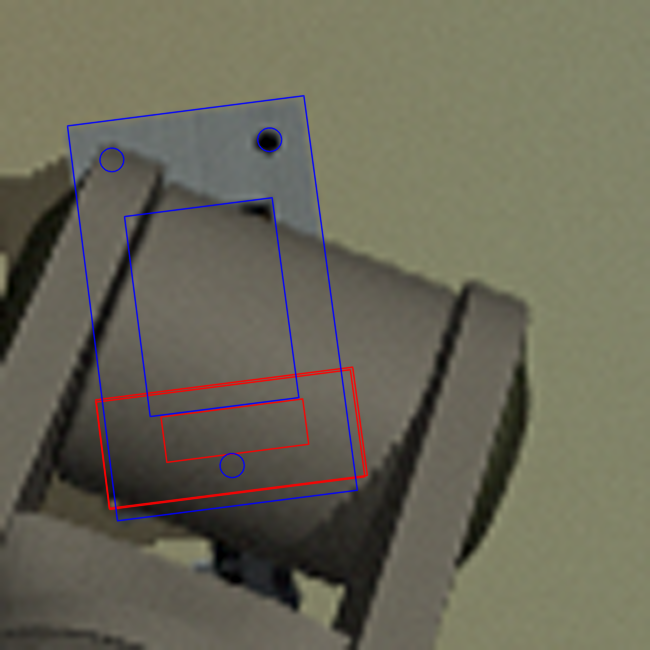

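The overlay agrees to within about 2 mm: sole at the one-hole end around crop (385,390), till corners on the blue outline. Pressing down.

Emit:
apply_moves([
  {"tx": 0, "ty": 0, "tz": -4, "rx": 0, "ry": 0, "rz": 0, "jaw": -1},
  {"tx": 0, "ty": 0, "tz": -7, "rx": 0, "ry": 0, "rz": 0, "jaw": -1},
  {"tx": 0, "ty": 0, "tz": -9, "rx": 0, "ry": 0, "rz": 0, "jaw": -1},
  {"tx": 0, "ty": 0, "tz": -11, "rx": 0, "ry": 0, "rz": 0, "jaw": -1},
  {"tx": 0, "ty": 0, "tz": -12, "rx": 0, "ry": 0, "rz": 0, "jaw": -1},
  {"tx": 0, "ty": 0, "tz": -12, "rx": 0, "ry": 0, "rz": 0, "jaw": -1},
])

```text
time_s: 5.2
position: [0.4532, -0.0516, 0.0777]
tool_rot: [[-0.122, 0.993, 0.0], [0.993, 0.122, -0.001], [-0.001, 0.0, -1.0]]
ft_force: [0.5, -3.6, 5.6]
grip_width: 0.0147
```

```bash
python3 - <<'E'
from h import *
o=snap("6"); print(o["position"],o["ft_force"],o["wrist_torque"],o["time_s"])
crop("scene6",230,140,110,110,6.5,"pics/s6.png")
E
```

```text
[ 0.45317372 -0.05162512  0.07773904] [ 0.60225499 -3.44556444  4.81576924] [-0.61502109  0.08500335 -0.0271102 ] 5.3
```

View pics/s6.png

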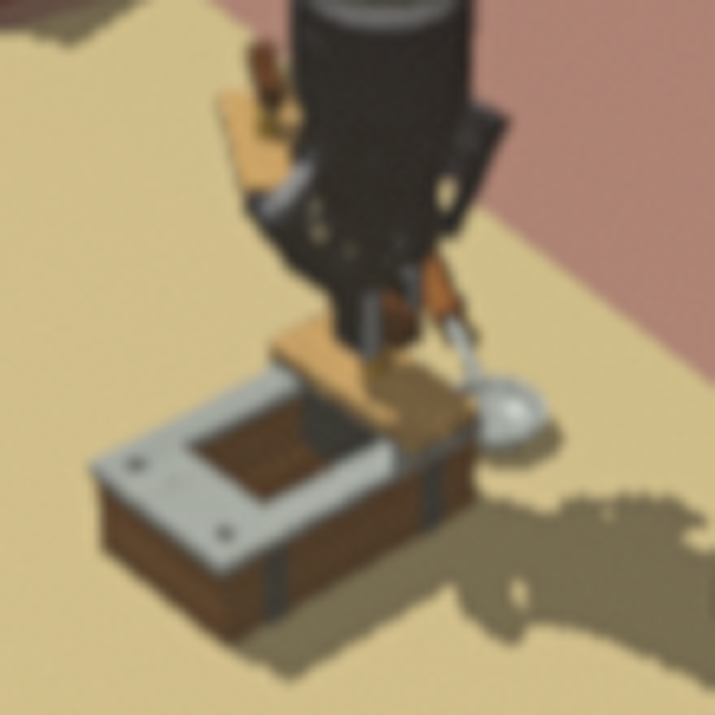

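Contact is about 5 N with the bar pressed about 3.5 mm. The sole lies across the steel at the one-hole end and overhangs the far side by about 2 mm more than the near, so I'll add +2 mm in y. Pressing to about 6 mm and rubbing.

Emit:
apply_moves([
  {"tx": 0, "ty": 1, "tz": -1.5, "rx": 0, "ry": 0, "rz": 0, "jaw": -1},
  {"tx": 0, "ty": 2, "tz": -2.5, "rx": 0, "ry": 0, "rz": 0, "jaw": -1},
  {"tx": 3, "ty": 2.4, "tz": -2.5, "rx": 0, "ry": 0, "rz": 0, "jaw": -1},
  {"tx": 7, "ty": 2.9, "tz": -2.5, "rx": 0, "ry": 0, "rz": 0, "jaw": -1},
  {"tx": 12, "ty": 3.5, "tz": -2.5, "rx": 0, "ry": 0, "rz": 0, "jaw": -1},
  {"tx": 17, "ty": 4.1, "tz": -2.5, "rx": 0, "ry": 0, "rz": 0, "jaw": -1},
  {"tx": 22, "ty": 4.7, "tz": -2.5, "rx": 0, "ry": 0, "rz": 0, "jaw": -1},
  {"tx": 27, "ty": 5.3, "tz": -2.5, "rx": 0, "ry": 0, "rz": 0, "jaw": -1},
  {"tx": 31, "ty": 5.8, "tz": -2.5, "rx": 0, "ry": 0, "rz": 0, "jaw": -1},
  {"tx": 34, "ty": 6.2, "tz": -2.5, "rx": 0, "ry": 0, "rz": 0, "jaw": -1},
])

```text
time_s: 6.3
position: [0.4858, -0.0448, 0.075]
tool_rot: [[-0.122, 0.992, -0.003], [0.992, 0.122, -0.0], [0.0, -0.003, -1.0]]
ft_force: [-6.6, -0.3, 6.6]
grip_width: 0.0152
```

```bash
python3 - <<'E'
from h import *
o=snap("7"); print(o["position"],o["ft_force"],o["wrist_torque"],o["time_s"],o["grip_width"])
d=o["position"]-[.503,-.0447,0]; print(d[0]*.9925+d[1]*.1222,-d[0]*.1222+d[1]*.9925)
crop("scene7",230,140,110,110,6.5,"pics/s7.png")
E
```

```text
[ 0.48619928 -0.04480056  0.07508346] [-3.00235423  0.88621934  6.69297495] [ 0.00509715  0.69703846 -0.02605682] 6.4 0.014778496933382937
-0.016686999569228075 0.0019532422910097957
```

View pics/s7.png

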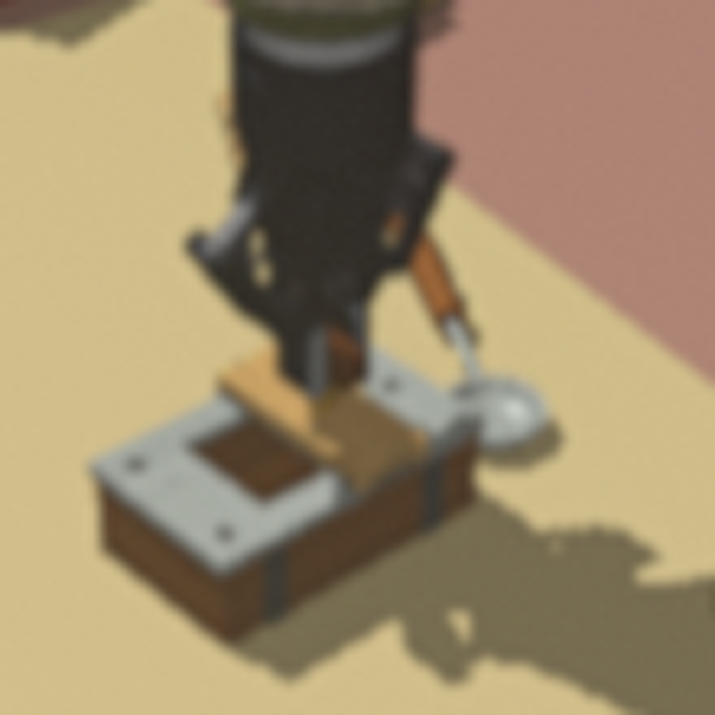

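The spring is pressed about 6 mm (6.7 N) and the block is sliding true, with its near end at crop (430,445) on the edge. Continuing to +51 mm.

Emit:
apply_moves([
  {"tx": 4, "ty": 0.5, "tz": 0, "rx": 0, "ry": 0, "rz": 0, "jaw": -1},
  {"tx": 9, "ty": 1.1, "tz": 0, "rx": 0, "ry": 0, "rz": 0, "jaw": -1},
  {"tx": 15, "ty": 1.8, "tz": 0, "rx": 0, "ry": 0, "rz": 0, "jaw": -1},
  {"tx": 21, "ty": 2.6, "tz": 0, "rx": 0, "ry": 0, "rz": 0, "jaw": -1},
  {"tx": 27, "ty": 3.3, "tz": 0, "rx": 0, "ry": 0, "rz": 0, "jaw": -1},
  {"tx": 33, "ty": 4.0, "tz": 0, "rx": 0, "ry": 0, "rz": 0, "jaw": -1},
  {"tx": 39, "ty": 4.8, "tz": 0, "rx": 0, "ry": 0, "rz": 0, "jaw": -1},
  {"tx": 45, "ty": 5.5, "tz": 0, "rx": 0, "ry": 0, "rz": 0, "jaw": -1},
  {"tx": 51, "ty": 6.3, "tz": 0, "rx": 0, "ry": 0, "rz": 0, "jaw": -1},
  {"tx": 57, "ty": 7.0, "tz": 0, "rx": 0, "ry": 0, "rz": 0, "jaw": -1},
  {"tx": 63, "ty": 7.8, "tz": 0, "rx": 0, "ry": 0, "rz": 0, "jaw": -1},
  {"tx": 68, "ty": 8.4, "tz": 0, "rx": 0, "ry": 0, "rz": 0, "jaw": -1},
])

```text
time_s: 7.6
position: [0.553, -0.0359, 0.0749]
tool_rot: [[-0.122, 0.992, -0.006], [0.992, 0.122, 0.001], [0.001, -0.006, -1.0]]
ft_force: [-6.4, -0.6, 7.5]
grip_width: 0.0148
```

```bash
python3 - <<'E'
from h import *
o=snap("8"); print(o["position"],o["ft_force"],o["wrist_torque"],o["time_s"],o["grip_width"])
d=o["position"]-[.503,-.0447,0]; print(d[0]*.9925+d[1]*.1222,-d[0]*.1222+d[1]*.9925)
crop("scene8",220,140,110,110,6.5,"pics/s8.png")
E
```

```text
[ 0.55363428 -0.03589189  0.07500101] [-2.5275612   1.26003047  6.30587785] [ 0.00361374  0.49654643 -0.00236597] 7.7 0.015085125916022119
0.051330870235264156 0.002554543347834311
```

View pics/s8.png

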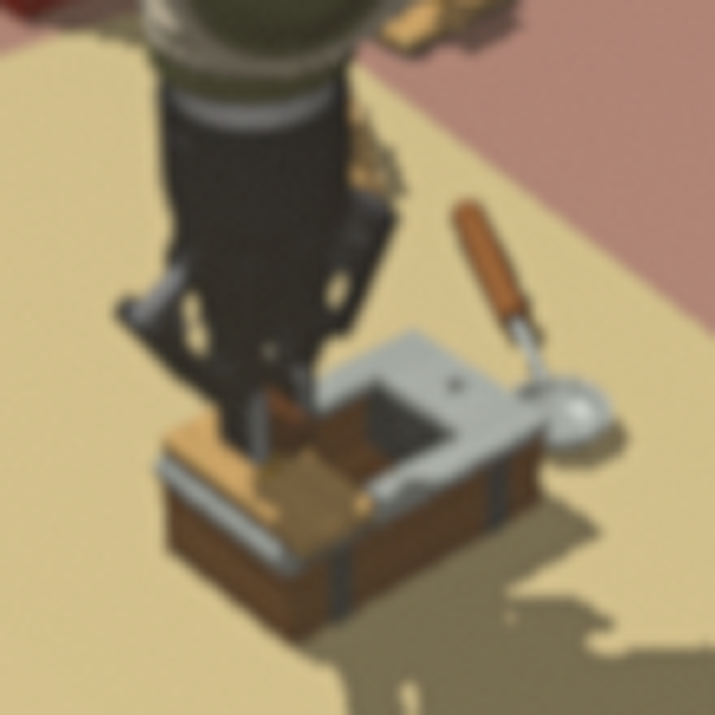

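The block is at +51 mm and still pressed at about 6.5 N, with a thin strip of steel visible past the sole. I'll go 1.5 mm more, lift and carry it back to its old spot.

Emit:
apply_moves([
  {"tx": 1.5, "ty": 0, "tz": 0, "rx": 0, "ry": 0, "rz": 0, "jaw": -1},
  {"tx": 1.5, "ty": 0, "tz": 3, "rx": 0, "ry": 0, "rz": 0, "jaw": -1},
  {"tx": 1.5, "ty": 0, "tz": 10, "rx": 0, "ry": 0, "rz": 0, "jaw": -1},
  {"tx": 1, "ty": 0, "tz": 30, "rx": 0, "ry": 0, "rz": 0, "jaw": -1},
  {"tx": 0, "ty": 0, "tz": 50, "rx": 0, "ry": 0, "rz": 0, "jaw": -1},
  {"tx": -8, "ty": -25, "tz": 55, "rx": 0, "ry": 0, "rz": 0, "jaw": -1},
  {"tx": -20, "ty": -65, "tz": 55, "rx": 0, "ry": 0, "rz": 0, "jaw": -1},
  {"tx": -32, "ty": -105, "tz": 50, "rx": 0, "ry": 0, "rz": 0, "jaw": -1},
  {"tx": -45, "ty": -145, "tz": 30, "rx": 0, "ry": 0, "rz": 0, "jaw": -1},
  {"tx": -57, "ty": -180, "tz": 0, "rx": 0, "ry": 0, "rz": 0, "jaw": -1},
  {"tx": -63, "ty": -203, "tz": -25, "rx": 0, "ry": 0, "rz": 0, "jaw": -1},
  {"tx": -63, "ty": -203, "tz": -37, "rx": 0, "ry": 0, "rz": 0, "jaw": -1},
])

```text
time_s: 8.9
position: [0.4891, -0.2407, 0.0357]
tool_rot: [[-0.119, 0.993, -0.007], [0.993, 0.119, 0.003], [0.004, -0.006, -1.0]]
ft_force: [0.1, 0.1, -2.0]
grip_width: 0.0149
```

Emit:
apply_moves([
  {"tx": 0, "ty": 0, "tz": 0, "rx": 0, "ry": 0, "rz": 0, "jaw": -1},
  {"tx": 0, "ty": 0, "tz": 0, "rx": 0, "ry": 0, "rz": 0, "jaw": -1},
])

```text
time_s: 9.1
position: [0.4893, -0.24, 0.0358]
tool_rot: [[-0.119, 0.993, -0.007], [0.993, 0.119, 0.003], [0.004, -0.007, -1.0]]
ft_force: [-0.3, -0.4, -1.9]
grip_width: 0.0149
```

Emit:
apply_moves([
  {"tx": 0, "ty": 0, "tz": -1.5, "rx": -0.003, "ry": -0.007, "rz": 0, "jaw": -1},
  {"tx": 0, "ty": 0, "tz": -3, "rx": -0.003, "ry": -0.007, "rz": 0, "jaw": -1},
  {"tx": 0, "ty": 0, "tz": -4, "rx": -0.003, "ry": -0.007, "rz": 0, "jaw": -1},
  {"tx": 0, "ty": 0, "tz": -4.8, "rx": -0.003, "ry": -0.007, "rz": 0, "jaw": -1},
  {"tx": 0, "ty": 0, "tz": -4.8, "rx": -0.003, "ry": -0.007, "rz": 0, "jaw": -1},
  {"tx": 0, "ty": 0, "tz": -4.8, "rx": -0.003, "ry": -0.007, "rz": 0, "jaw": -1},
])

```text
time_s: 9.7
position: [0.4896, -0.2398, 0.0314]
tool_rot: [[-0.119, 0.993, 0.001], [0.993, 0.119, 0.0], [0.0, 0.001, -1.0]]
ft_force: [0.9, 3.2, 2.5]
grip_width: 0.0152
```

```bash
python3 - <<'E'
from h import *
o=snap("9"); print(o["position"],o["tool_rot"][:,2],o["ft_force"],o["wrist_torque"],o["time_s"],o["grip_width"])
crop("scene9",200,120,110,110,6.5,"pics/s9.png")
E
```

```text
[ 0.48960112 -0.23993894  0.03128764] [ 6.54388062e-04  2.95734233e-04 -9.99999742e-01] [0.85311199 3.27608156 2.52233068] [ 0.48505881 -0.17220175  0.04838719] 9.8 0.01497919177262161
```

View pics/s9.png

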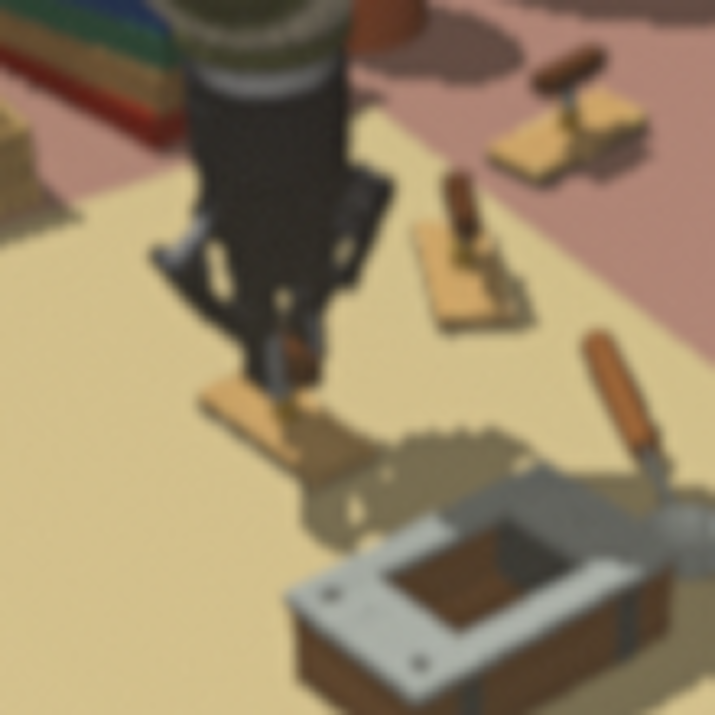

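The block stands flat on the table at crop (295,425), with 2.5 N of contact. Releasing and lifting.

Emit:
apply_moves([
  {"tx": 0, "ty": 0, "tz": 0, "rx": 0, "ry": 0, "rz": 0, "jaw": -0.4},
  {"tx": 0, "ty": 0, "tz": 0, "rx": 0, "ry": 0, "rz": 0, "jaw": 0},
  {"tx": 0, "ty": 0, "tz": 0, "rx": 0, "ry": 0, "rz": 0, "jaw": 0},
  {"tx": 0, "ty": 0, "tz": 0, "rx": 0, "ry": 0, "rz": 0, "jaw": 0},
  {"tx": 0, "ty": 0, "tz": 10, "rx": 0, "ry": 0, "rz": 0, "jaw": 0},
  {"tx": 0, "ty": 0, "tz": 40, "rx": 0, "ry": 0, "rz": 0, "jaw": 0},
  {"tx": 0, "ty": 0, "tz": 80, "rx": 0, "ry": 0, "rz": 0, "jaw": 0},
  {"tx": 0, "ty": 0, "tz": 115, "rx": 0, "ry": 0, "rz": 0, "jaw": 0},
  {"tx": 0, "ty": 30, "tz": 130, "rx": 0, "ry": 0, "rz": 0.03, "jaw": 0},
  {"tx": 0, "ty": 75, "tz": 130, "rx": 0, "ry": 0, "rz": 0.08, "jaw": 0},
  {"tx": 0, "ty": 120, "tz": 130, "rx": 0, "ry": 0, "rz": 0.13, "jaw": 0},
  {"tx": 0, "ty": 165, "tz": 130, "rx": 0, "ry": 0, "rz": 0.18, "jaw": 0},
])

```text
time_s: 11.0
position: [0.4893, -0.0735, 0.1622]
tool_rot: [[-0.296, 0.955, 0.002], [0.955, 0.296, -0.0], [-0.0, 0.001, -1.0]]
ft_force: [0.4, 0.2, 0.5]
grip_width: 0.0425
```

```bash
python3 - <<'E'
from ov import *
o=snap("10"); print(o["position"],o["tool_rot"].round(3).tolist(),o["ft_force"],o["time_s"],o["grip_width"])
B=[([.4904,.2876,0],30.27,COVER,(0,0,255)),([.503,-.0447,0],7.02,TILL,(255,0,0))]
ov("top10",B,120,160,280,110,2.8,"pics/t10.png")
crop("scene10",200,120,160,120,4.8,"pics/s10.png")
E
```

```text
[ 0.48886933 -0.07060319  0.16219943] [[-0.301, 0.954, 0.001], [0.954, 0.301, 0.001], [0.001, 0.001, -1.0]] [ 0.29100716 -0.01754259 -0.2163088 ] 11.1 0.04293620791738101
```

View pics/t10.png

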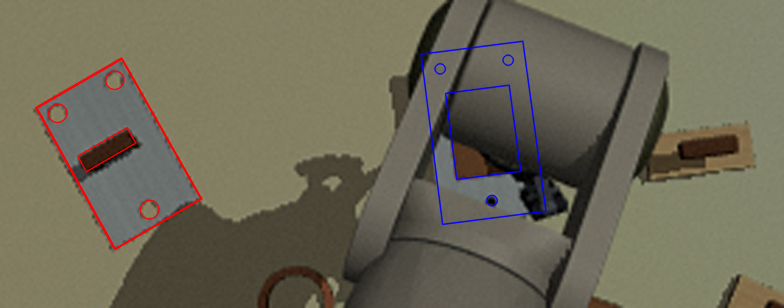

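View pics/s10.png

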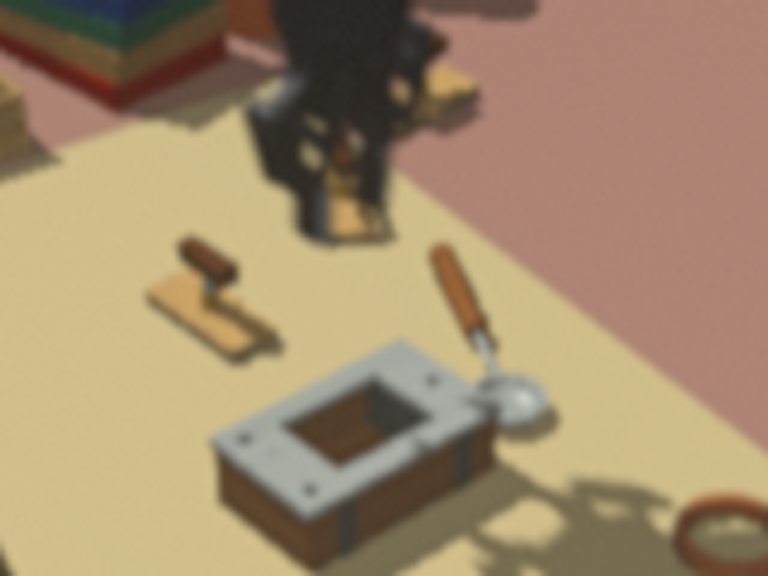

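The block stands upright and clear of the till, at crop (210,310). Now to the cover.

Emit:
apply_moves([
  {"tx": 0, "ty": 25, "tz": 0, "rx": 0, "ry": 0, "rz": 0.02, "jaw": 0.2},
  {"tx": 0, "ty": 60, "tz": 0, "rx": 0, "ry": 0, "rz": 0.04, "jaw": 0.2},
  {"tx": 0, "ty": 100, "tz": 0, "rx": 0, "ry": 0, "rz": 0.065, "jaw": 0.2},
  {"tx": 0, "ty": 140, "tz": -5, "rx": 0, "ry": 0, "rz": 0.09, "jaw": 0.2},
  {"tx": 0, "ty": 180, "tz": -10, "rx": 0, "ry": 0, "rz": 0.115, "jaw": 0.2},
  {"tx": 0, "ty": 220, "tz": -20, "rx": 0, "ry": 0, "rz": 0.14, "jaw": 0.2},
  {"tx": 1, "ty": 260, "tz": -30, "rx": 0, "ry": 0, "rz": 0.165, "jaw": 0.2},
  {"tx": 1, "ty": 300, "tz": -40, "rx": 0, "ry": 0, "rz": 0.19, "jaw": 0.2},
  {"tx": 1.5, "ty": 335, "tz": -50, "rx": 0, "ry": 0, "rz": 0.21, "jaw": 0.2},
  {"tx": 1.5, "ty": 358, "tz": -60, "rx": 0, "ry": 0, "rz": 0.223, "jaw": 0.2},
  {"tx": 1.5, "ty": 358, "tz": -70, "rx": 0, "ry": 0, "rz": 0.223, "jaw": 0.2},
  {"tx": 1.5, "ty": 358, "tz": -70, "rx": 0, "ry": 0, "rz": 0.223, "jaw": 0.2},
])

```text
time_s: 12.3
position: [0.49, 0.2868, 0.0912]
tool_rot: [[-0.505, 0.863, -0.002], [0.863, 0.505, 0.0], [0.001, -0.001, -1.0]]
ft_force: [0.0, -0.1, -0.3]
grip_width: 0.0517
```

```bash
python3 - <<'E'
from ov import *
o=snap("11"); print(o["position"],o["tool_rot"].round(3).tolist(),o["ft_force"],o["time_s"],o["grip_width"],np.degrees(np.arctan2(o["tool_rot"][1,1],o["tool_rot"][0,1])))
_,K,T=load("scene11"); print(proj(K,T,o["position"]))
B=[([.4904,.2876,0],30.27,COVER,(0,0,255))]
ov("scene11",B,310,220,110,110,6.5,"pics/s11.png")
E
```

```text
[0.49075795 0.28635721 0.092562  ] [[-0.503, 0.864, 0.0], [0.864, 0.503, 0.001], [0.001, 0.001, -1.0]] [0.72434105 0.12724285 0.79753354] 12.4 0.05138279553873907 30.220444882667575
[[360.60387987 266.20515752]]
```

View pics/s11.png

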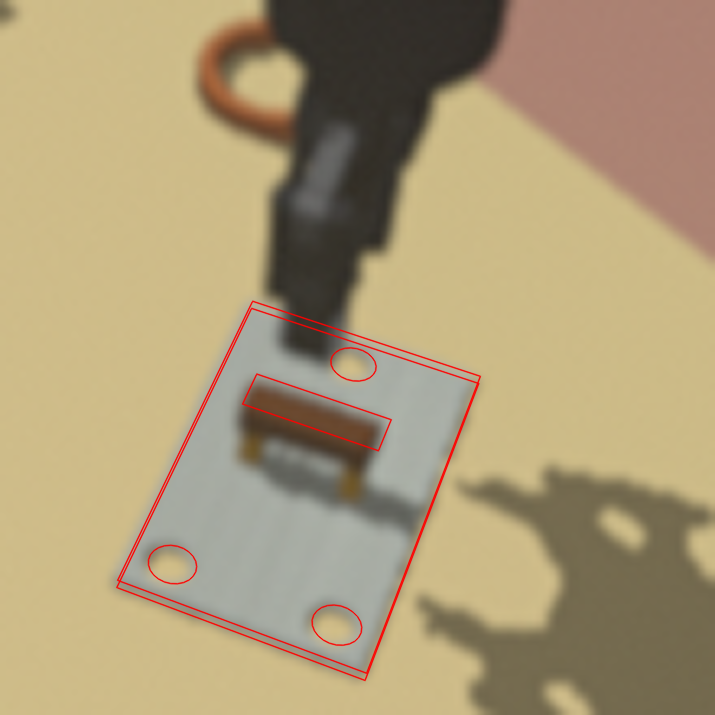

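The overlay fits the plate. The bar is between the projected jaws, at crop (315,415). Descending.

Emit:
apply_moves([
  {"tx": 0, "ty": 0, "tz": -20, "rx": 0, "ry": 0, "rz": 0, "jaw": 0.2},
  {"tx": 0, "ty": 0, "tz": -45, "rx": 0, "ry": 0, "rz": 0, "jaw": 0.2},
  {"tx": 0, "ty": 0, "tz": -65, "rx": 0, "ry": 0, "rz": 0, "jaw": 0.2},
  {"tx": 0, "ty": 0, "tz": -75, "rx": 0, "ry": 0, "rz": 0, "jaw": 0},
  {"tx": 0, "ty": 0, "tz": -79.5, "rx": 0, "ry": 0, "rz": 0, "jaw": -0.2},
  {"tx": 0, "ty": 0, "tz": -79.5, "rx": 0, "ry": 0, "rz": 0, "jaw": -0.3},
  {"tx": 0, "ty": 0, "tz": -79.5, "rx": 0, "ry": 0, "rz": 0, "jaw": -0.3},
])

```text
time_s: 13.1
position: [0.4913, 0.2864, 0.0141]
tool_rot: [[-0.503, 0.864, 0.002], [0.864, 0.503, 0.002], [0.0, 0.003, -1.0]]
ft_force: [0.1, -0.0, -0.7]
grip_width: 0.03
```

```bash
python3 - <<'E'
from ov import *
o=snap("12"); print(o["position"],o["ft_force"],o["time_s"],o["grip_width"])
crop("scene12",310,220,110,110,6.5,"pics/s12.png")
E
```

```text
[0.49115185 0.28646526 0.0139466 ] [-0.25035858  0.75262554  0.14988098] 13.2 0.030252639841980258
```

View pics/s12.png

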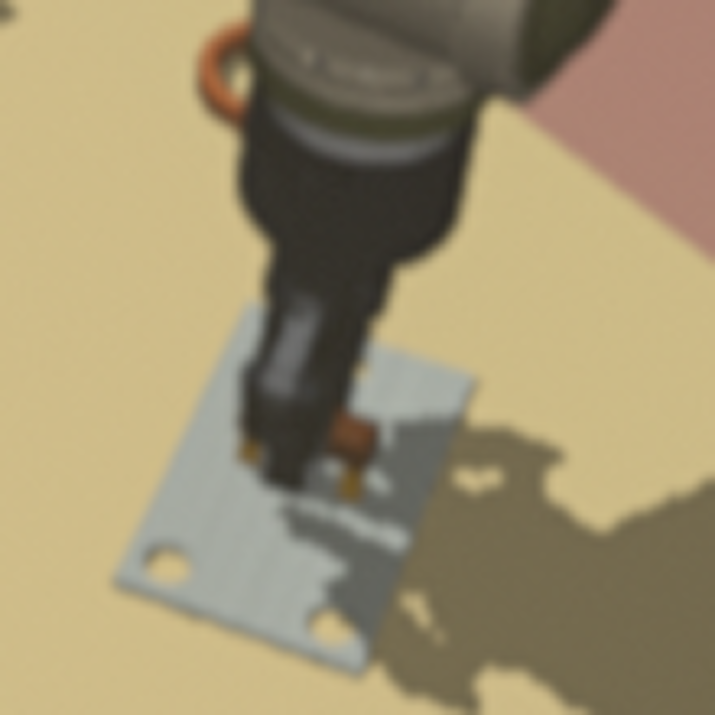

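The front finger is at crop (285,430) in front of the bar and above the plate, with no contact force. Closing and lifting a little.

Emit:
apply_moves([
  {"tx": 0, "ty": 0, "tz": 0, "rx": 0, "ry": 0, "rz": 0, "jaw": -0.6},
  {"tx": 0, "ty": 0, "tz": 0, "rx": 0, "ry": 0, "rz": 0, "jaw": -1},
  {"tx": 0, "ty": 0, "tz": 0, "rx": 0, "ry": 0, "rz": 0, "jaw": -1},
  {"tx": 0, "ty": 0, "tz": 0, "rx": 0, "ry": 0, "rz": 0, "jaw": -1},
  {"tx": 0, "ty": 0, "tz": 0, "rx": 0, "ry": 0, "rz": 0, "jaw": -1},
], grip_force=80)

```text
time_s: 13.7
position: [0.4915, 0.2866, 0.0149]
tool_rot: [[-0.503, 0.864, 0.003], [0.864, 0.503, 0.002], [0.0, 0.004, -1.0]]
ft_force: [-1.3, -1.2, 5.5]
grip_width: 0.0145
```

Emit:
apply_moves([
  {"tx": 0, "ty": 0, "tz": 1, "rx": 0, "ry": 0, "rz": 0, "jaw": -1},
  {"tx": 0, "ty": 0, "tz": 4, "rx": 0, "ry": 0, "rz": 0, "jaw": -1},
  {"tx": 0, "ty": 0, "tz": 15, "rx": 0, "ry": 0, "rz": 0, "jaw": -1},
  {"tx": 0, "ty": 0, "tz": 35, "rx": 0, "ry": 0, "rz": 0, "jaw": -1},
  {"tx": 0, "ty": 0, "tz": 60, "rx": 0, "ry": 0, "rz": 0, "jaw": -1},
  {"tx": 0, "ty": 0, "tz": 85, "rx": 0, "ry": 0, "rz": 0, "jaw": -1},
  {"tx": 0, "ty": 0, "tz": 97, "rx": 0, "ry": 0, "rz": 0, "jaw": -1},
  {"tx": 0, "ty": 0, "tz": 100, "rx": 0, "ry": 0, "rz": 0, "jaw": -1},
  {"tx": 0, "ty": 0, "tz": 100, "rx": 0, "ry": 0, "rz": 0, "jaw": -1},
], grip_force=80)

```text
time_s: 14.6
position: [0.4913, 0.2866, 0.1146]
tool_rot: [[-0.503, 0.864, 0.003], [0.864, 0.503, 0.002], [0.0, 0.003, -1.0]]
ft_force: [-0.1, 0.3, -3.2]
grip_width: 0.0145
```

```bash
python3 - <<'E'
from ov import *
o=snap("13"); p=o["position"];print(p,o["tool_rot"].round(4).tolist(),o["ft_force"],o["wrist_torque"],o["time_s"],o["grip_width"])
y=np.degrees(np.arctan2(o["tool_rot"][1,1],o["tool_rot"][0,1]));print(y)
B=[(p+[-.0005,.0012,-.0141],y,COVER,(0,0,255))]
ov("scene13",B,310,180,110,110,6.5,"pics/s13.png")
ov("top13",B,110,150,110,110,6.5,"pics/t13.png")
E
```

```text
[0.49099595 0.28642848 0.11372001] [[-0.5034, 0.8641, 0.0012], [0.8641, 0.5034, 0.0013], [0.0005, 0.0017, -1.0]] [-0.11206681  0.2011859  -1.86228545] [0.00690174 0.03420696 0.03131248] 14.7 0.014633409695063042
30.22465296819914
```

View pics/s13.png

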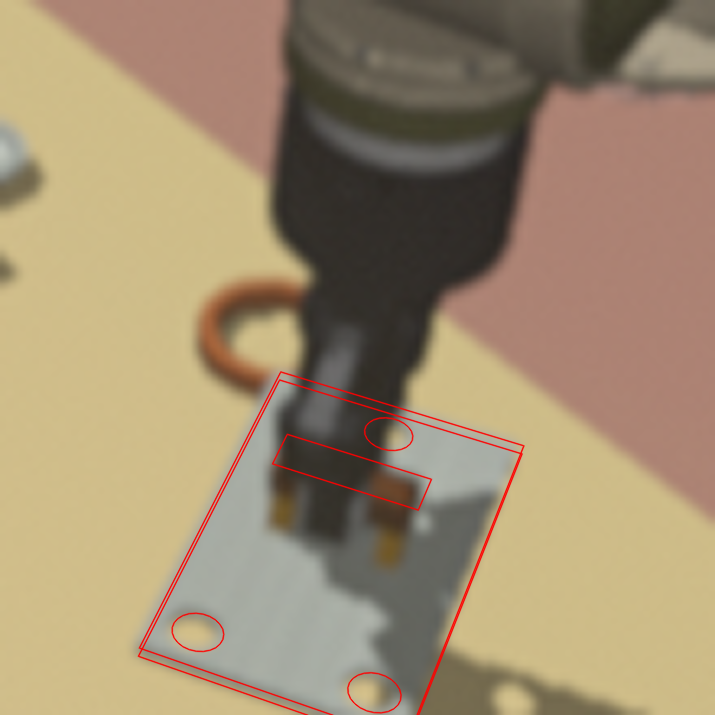

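View pics/t13.png

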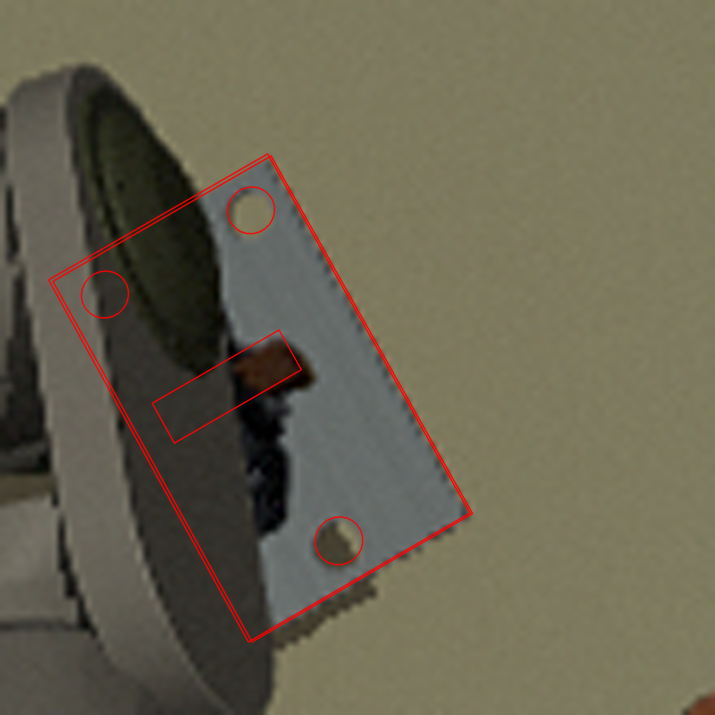

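The cover is held level at about 2.5 N, and the model outline fits in both views. Carrying it over the till, turning by -23.2°.

Emit:
apply_moves([
  {"tx": 0, "ty": -15, "tz": 3, "rx": 0, "ry": 0, "rz": -0.02, "jaw": -1},
  {"tx": 1, "ty": -40, "tz": 5, "rx": 0, "ry": 0, "rz": -0.05, "jaw": -1},
  {"tx": 3, "ty": -75, "tz": 5, "rx": 0, "ry": 0, "rz": -0.09, "jaw": -1},
  {"tx": 4, "ty": -110, "tz": 5, "rx": 0, "ry": 0, "rz": -0.13, "jaw": -1},
  {"tx": 5, "ty": -145, "tz": 5, "rx": 0, "ry": 0, "rz": -0.17, "jaw": -1},
  {"tx": 7, "ty": -180, "tz": 5, "rx": 0, "ry": 0, "rz": -0.22, "jaw": -1},
  {"tx": 8, "ty": -215, "tz": 5, "rx": 0, "ry": 0, "rz": -0.26, "jaw": -1},
  {"tx": 9, "ty": -250, "tz": 5, "rx": 0, "ry": 0, "rz": -0.31, "jaw": -1},
  {"tx": 10, "ty": -285, "tz": 2, "rx": 0, "ry": 0, "rz": -0.35, "jaw": -1},
  {"tx": 11, "ty": -315, "tz": -4, "rx": 0, "ry": 0, "rz": -0.39, "jaw": -1},
  {"tx": 12, "ty": -332, "tz": -12, "rx": 0, "ry": 0, "rz": -0.405, "jaw": -1},
  {"tx": 12, "ty": -332, "tz": -18, "rx": 0, "ry": 0, "rz": -0.405, "jaw": -1},
])

```text
time_s: 15.9
position: [0.5025, -0.048, 0.0948]
tool_rot: [[-0.118, 0.993, 0.001], [0.993, 0.118, 0.001], [0.001, 0.001, -1.0]]
ft_force: [1.1, 0.1, -1.4]
grip_width: 0.0141
```

Emit:
apply_moves([
  {"tx": 0, "ty": 0, "tz": 0, "rx": 0, "ry": 0, "rz": 0, "jaw": -1},
  {"tx": 0, "ty": 0, "tz": 0, "rx": 0, "ry": 0, "rz": 0, "jaw": -1},
])

```text
time_s: 16.1
position: [0.5021, -0.0476, 0.0946]
tool_rot: [[-0.119, 0.993, -0.0], [0.993, 0.119, 0.001], [0.001, -0.0, -1.0]]
ft_force: [-0.4, -0.0, -1.9]
grip_width: 0.0146
```

```bash
python3 - <<'E'
from ov import *
o=snap("14"); p=o["position"];print(p,o["tool_rot"].round(4).tolist(),o["ft_force"],o["wrist_torque"],o["time_s"],o["grip_width"])
y=np.degrees(np.arctan2(o["tool_rot"][1,1],o["tool_rot"][0,1]));print(y)
B=[(p+[-.0,.0013,-.0145],y,COVER,(0,0,255)),([.503,-.0447,0],7.02,TILL,(255,0,0))]
for b,s in((B,""),([],"n")):
  ov("scene14",b,220,150,110,110,6.5,f"pics/s14{s}.png")
  ov("top14",b,240,150,110,110,6.5,f"pics/t14{s}.png")
E
```

```text
[ 0.50247503 -0.04732362  0.09504272] [[-0.1192, 0.9929, 0.0007], [0.9929, 0.1192, 0.0007], [0.0006, 0.0008, -1.0]] [ 0.50271797 -0.38061086 -1.92971307] [-0.02096692 -0.03010175 -0.00504824] 16.2 0.01444664386312852
6.844498188355013
```

View pics/s14.png

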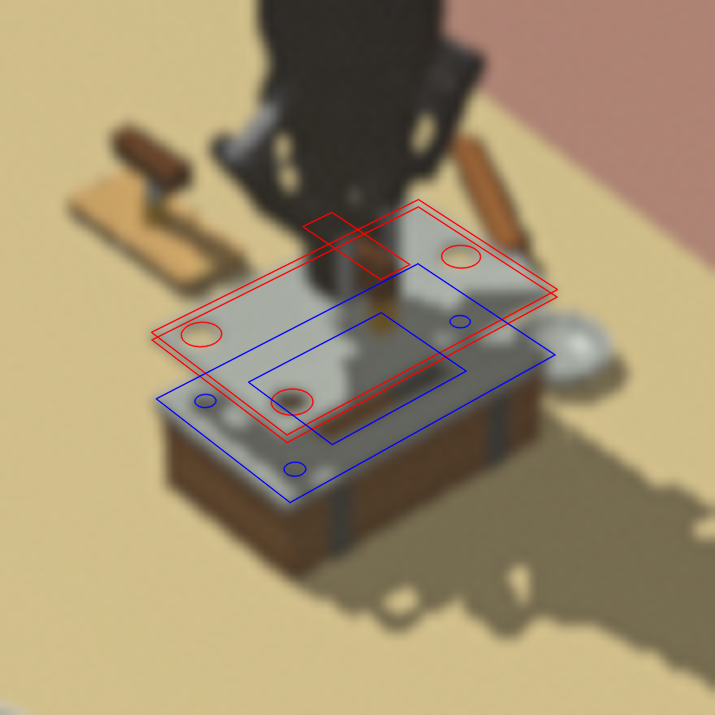

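View pics/t14.png

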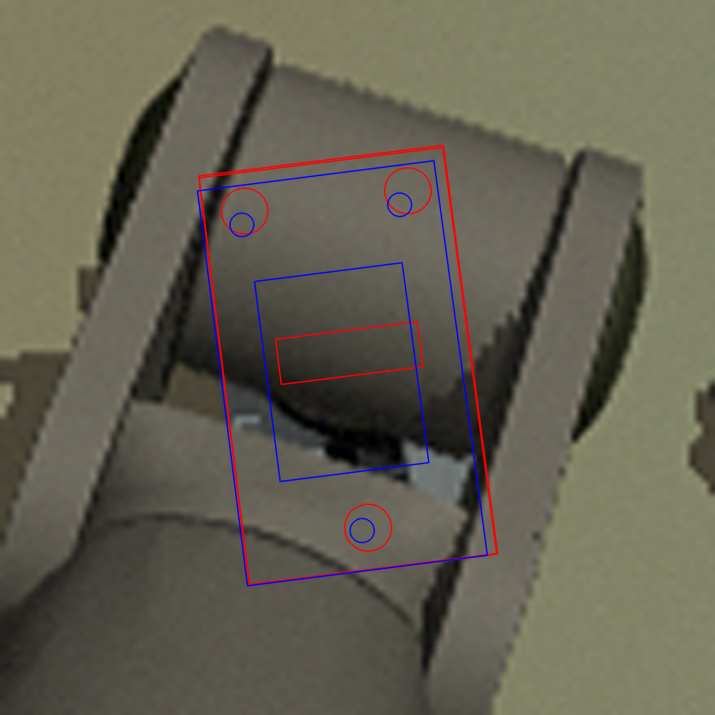

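View pics/s14n.png

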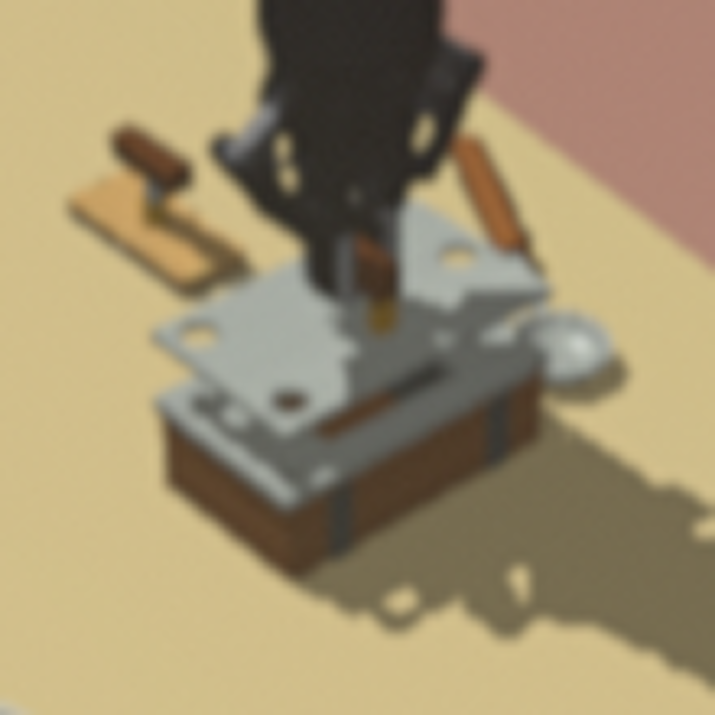

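In the scene view the red plate model's holes match the actual holes at (200,333), (291,401) and (460,255). The blue till model sits slightly up and left of the real till (hole seen at (204,402), modelled at (205,400)). The top view is blocked by the wrist. I'll refine the cover-to-TCP and till estimates per camera.

```bash
python3 - <<'E'
from ov import *
crop("top13",135,165,60,88,9,"pics/t13z.png")
crop("top10",0,0,1,1,1,"pics/x.png")
im=load("top0")[0]
crop("top0",264,170,56,76,8,"pics/till0z.png")
crop("scene14",235,170,80,60,10,"pics/s14z.png")
crop("scene0",240,185,72,60,10,"pics/stillz.png")
E
```

```text
(no output)
```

View pics/t13z.png

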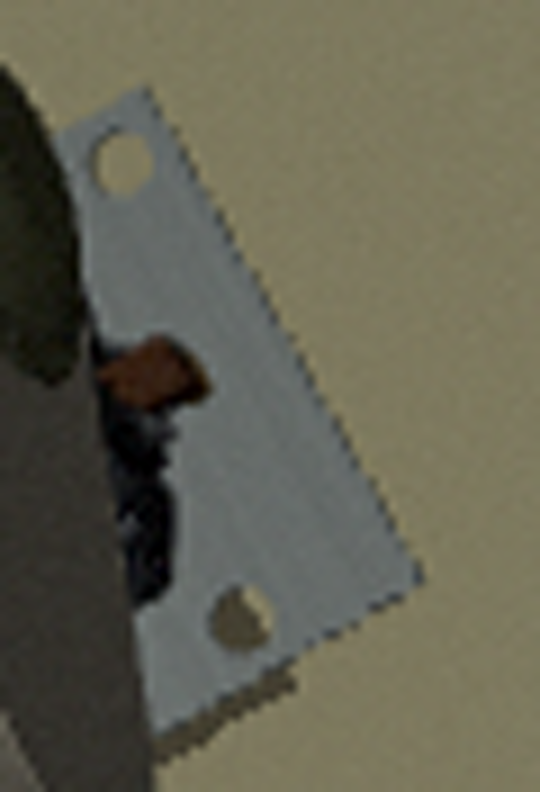

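View pics/till0z.png

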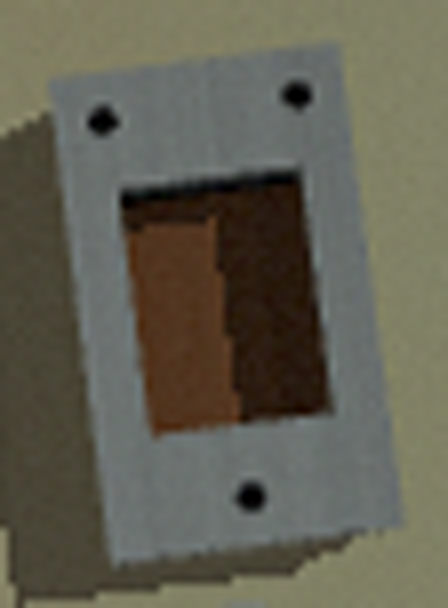

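View pics/s14z.png

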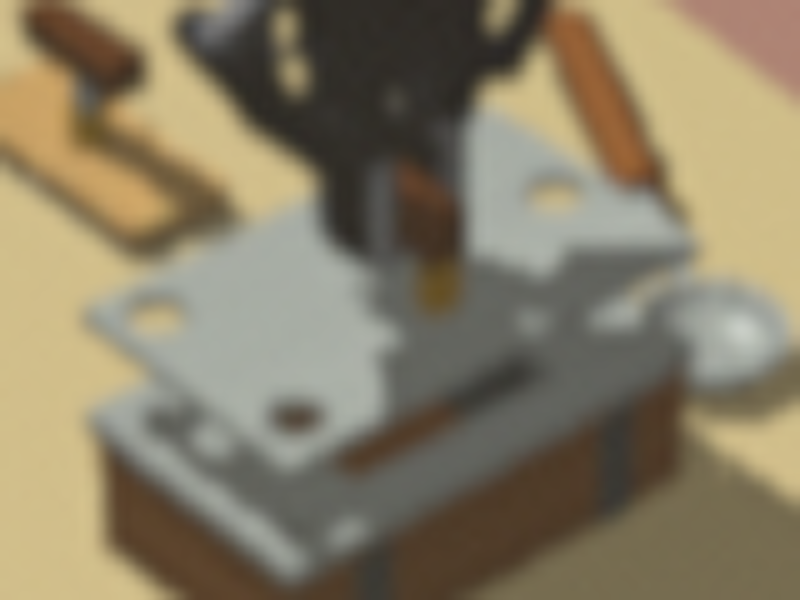

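View pics/stillz.png

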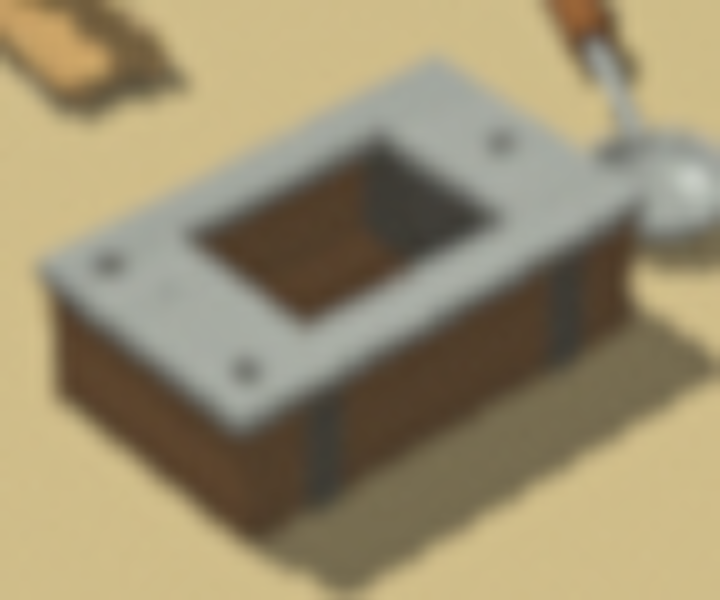

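```bash
cat > rel.py <<'E'
from fit import *
def one(n,m,uv,x0,z,yaw=None):
    _,K,T=load(n)
    def res(p):
        a=p[2] if yaw is None else np.radians(yaw)
        return (proj(K,T,np.array(m)*1e-3@R(a).T+[p[0],p[1],z])-uv).ravel()
    s=least_squares(res,x0 if yaw is None else x0[:2]); 
    print(n,s.x[:2].round(4),np.degrees(s.x[2]).round(2) if yaw is None else yaw,"rms",np.sqrt(np.mean(s.fun**2)).round(2)); return s.x
if __name__=="__main__":
    h3=[(60,30),(60,-30),(-60,0)]
    T0=[(*a,50) for a in h3]
    op=[(38,28,50),(38,-28,50),(-38,-28,50),(-38,28,50)]; co=cor(75,45,50)
    ut=px([(102,121),(296,94),(250,496),(50,82),(338,45),(405,525),(113,565),(120,190),(300,172),(332,411),(152,436)],8,264,170)
    us=px([(246,370),(108,264),(501,142),(238,432),(40,265),(437,55),(638,200),(302,322),(188,238),(380,132),(497,218)],10,240,185)
    for k in(3,11):
        one("top0",(T0+co+op)[:k],ut[:k],[.5,0,.1],0); one("scene0",(T0+co+op)[:k],us[:k],[.5,0,.1],0)
    p13=np.array([.4910,.2864,.1137]); p14=np.array([.50247,-.0473,.09504])
    m13=[(60,-30,4),(-60,0,4),(75,-45,4),(-75,-45,4)]
    u13=px([(122,164),(243,619),(145,88),(423,580)],9,135,165)
    x=one("top13",m13,u13,[.5,.3,.5],p13[2]-.0145); d=R(-x[2]).T.T@np.array([*(p13[:2]-x[:2]),0]);print("tcp in cover frame",d.round(4),"yaw-tool",np.degrees(x[2])-30.22)
    m14=[(60,30,4),(60,-30,4),(-60,0,4),(75,-45,4),(75,45,4),(-75,45,4)]
    u14=px([(298,415),(155,313),(555,193),(85,312),(290,464),(698,245)],10,235,170)
    for k in(3,6):
        x=one("scene14",m14[:k],u14[:k],[.5,0,.1],p14[2]-.0145); d=R(-x[2])@np.array([*(p14[:2]-x[:2]),0]);print("tcp in cover frame",d.round(4),"yaw-tool",np.degrees(x[2])-6.84)
E
python3 rel.py
```

```text
top0 [ 0.5019 -0.0437] 7.13 rms 0.07
scene0 [ 0.5042 -0.0465] 6.99 rms 0.05
top0 [ 0.5016 -0.0441] 7.19 rms 0.24
scene0 [ 0.5045 -0.046 ] 7.07 rms 0.58
top13 [0.4886 0.2879] 30.27 rms 0.17
tcp in cover frame [ 0.0013 -0.0025  0.    ] yaw-tool 0.05040458688399241
scene14 [ 0.5027 -0.0473] 7.18 rms 0.1
tcp in cover frame [-0.0003  0.      0.    ] yaw-tool 0.3398624966033319
scene14 [ 0.5027 -0.0473] 7.26 rms 0.27
tcp in cover frame [-0.0003 -0.      0.    ] yaw-tool 0.42152669226106454
```

Both cameras give nearly the same target TCP: top (0.5034, -0.0461) and scene (0.5040, -0.0463). Lowering to a 10 mm gap.

Emit:
apply_moves([
  {"tx": 1, "ty": 1, "tz": -4, "rx": 0, "ry": 0, "rz": 0.002, "jaw": -1},
  {"tx": 1.2, "ty": 1.1, "tz": -9, "rx": 0, "ry": 0, "rz": 0.002, "jaw": -1},
  {"tx": 1.2, "ty": 1.1, "tz": -14, "rx": 0, "ry": 0, "rz": 0.002, "jaw": -1},
  {"tx": 1.2, "ty": 1.1, "tz": -18, "rx": 0, "ry": 0, "rz": 0.002, "jaw": -1},
  {"tx": 1.2, "ty": 1.1, "tz": -20, "rx": 0, "ry": 0, "rz": 0.002, "jaw": -1},
  {"tx": 1.2, "ty": 1.1, "tz": -20.5, "rx": 0, "ry": 0, "rz": 0.002, "jaw": -1},
  {"tx": 1.2, "ty": 1.1, "tz": -20.5, "rx": 0, "ry": 0, "rz": 0.002, "jaw": -1},
  {"tx": 1.2, "ty": 1.1, "tz": -20.5, "rx": 0, "ry": 0, "rz": 0.002, "jaw": -1},
])

```text
time_s: 17.0
position: [0.5038, -0.0463, 0.0747]
tool_rot: [[-0.121, 0.993, 0.001], [0.993, 0.121, 0.001], [0.0, 0.001, -1.0]]
ft_force: [0.0, 0.5, -2.6]
grip_width: 0.0147
```

```bash
python3 - <<'E'
from ov import *
o=snap("15"); p=o["position"];print(p,o["tool_rot"].round(4).tolist(),o["ft_force"],o["wrist_torque"],o["time_s"],o["grip_width"],o["qvel"].round(2))
y=np.degrees(np.arctan2(o["tool_rot"][1,1],o["tool_rot"][0,1]));print(y)
B=[([.5043,-.0463,.060],7.1,COVER,(0,0,255)),([.5043,-.0463,0],7.1,TILL,(255,0,0))]
ov("scene15",B,235,170,80,60,10,"pics/s15.png")
crop("scene15",235,170,80,60,10,"pics/s15n.png")
E
```

```text
[ 0.5037567  -0.04628785  0.07469737] [[-0.1212, 0.9926, 0.0011], [0.9926, 0.1212, 0.0005], [0.0004, 0.0011, -1.0]] [ 0.07381496  0.01434127 -2.36136528] [ 0.00848214 -0.05329274  0.01055261] 17.1 0.014099643031123486 [-0.04  0.02  0.11  0.12 -0.08  0.05]
6.960078001056988
```

View pics/s15.png

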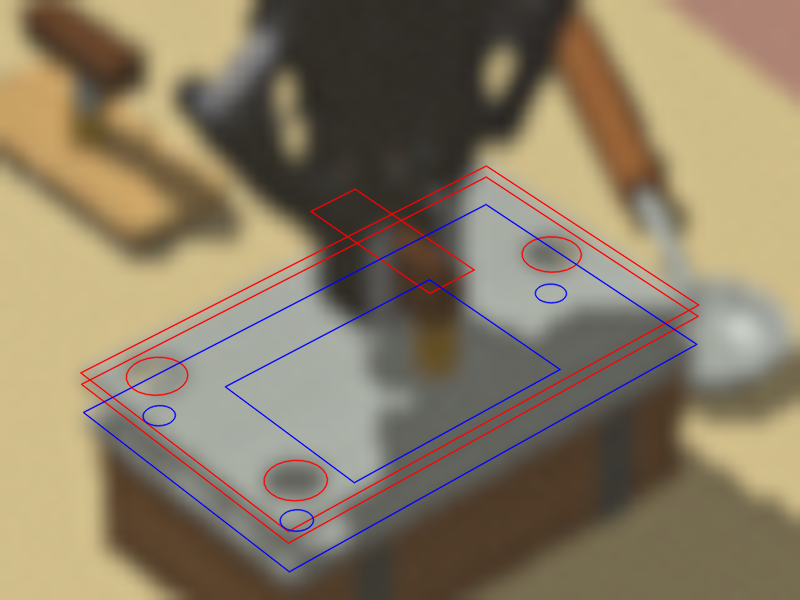

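View pics/s15n.png

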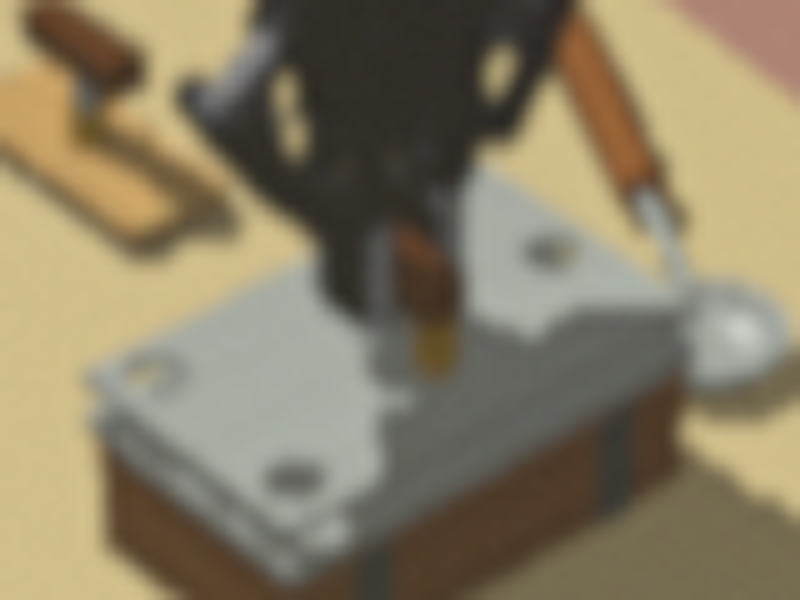

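The plate's holes at crop (157,375), (295,479) and (552,252) are on the modelled positions to within about 0.2 px. The tool is level to 0.1°, the force is only the plate's weight, and a gap to the till shows all along. Handing in.

```bash
python3 - <<'E'
from rig import env
print(env.close_job()); o=env.observe(); print(o["position"],o["ft_force"],o["time_s"])
E
```

```text
the job is handed in; nothing more can be done
None
the job is handed in; nothing more can be done
```

I rubbed the till's steel top, set the block down, and handed in at about 17 s with the cover plate held over the box. Handing in gives no verdict.

- **Rubbing:** I took the farthest block (0.54 m from the base) by its bar. I rubbed from about -50 to +52 mm along the box. The bar was pressed about 3.5 mm at touchdown and about 6 mm along the stroke, at 6 to 7.5 N.
- **Block:** I set it down upright near its old place, clear of the box, and released it with about 2.5 N of contact.
- **Cover:** It is gripped by its bridge and held level to within 0.1°, about 10 mm above the box. The wrist force is only the plate's weight, about 2.4 N. The turn matches the box to within about 0.3°.

**Checks that disagreed or could not be made:**
- The two cameras placed the till 2 to 3 mm apart. Measured relative to the held plate, they agreed to about 0.6 mm.
- The wrist blocked the top view at the end. I worked out that each threaded hole lies whole under its plate hole from both cameras' fits and the last scene view, not by looking straight down.

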